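# Load the lamination press and close it

## Robot

A 7-joint arm with a two-finger parallel gripper is mounted at the origin on the work surface. World frame = base frame: x ahead of the robot, y to its left, z up, the work surface at z = 0. Lengths are in m, angles in rad, forces in N, time in s.
With the tool pointing down it reaches from about 0.4 to 0.85 m from the base axis. Payload 10.4 kg.
Tool frame: the origin (TCP) lies where the fingers leave the gripper's body, on its centre line; the fingertips stand 73 mm ahead of it and the grasp point (between the pads) lies 54 mm ahead of it; z points along the fingers, y is the line along which they close (so a half turn about z gives the same grasp; the last joint's range is limited). The gripper opens to 85 mm and grips with 20 to 120 N. Pads are 22 mm wide; open, the fingers measure 114 mm over their backs; the gripper's body (76 mm by 85 mm) begins 54 mm behind the grasp point. The pads swing forward as they close: fully open they stand 13 mm farther back than shut.
Start: joints at [1.207, 0.332, -0.065, 1.46, 0.022, 1.35, -0.088], TCP at [0.209, -0.589, 0.304] pointing down, gripper open.
Joint ranges: [-2.6, 2.6], [-0.5, 2.12], [-1.47, 1.34], [0.16, 2.42], [-1.27, 4.41], [0.06, 2.06], [-2.6, 2.6]. Speed limits (rad/s): [2.22, 2.22, 2.79, 2.79, 3.14, 3.14, 3.14].

## Interface

Orientations are given as a unit quaternion [x, y, z, w].
In Python, from workcell import manip, camera gives the robot as it stands. The module is installed in compiled form; this text tells all that it offers.
- The arm moves only by the shell command python3 -m creep 'ROWS' [OPENING] [FORCE]. ROWS is JSON, a list of rows, each a list of 2 entries, a list of its own where there are three numbers: the shift along the tool's x, y, z in mm, then the turn about the tool's z in rad. In form: [[[tx, ty, tz], twist], ...]. A call has 1 to 5 rows; each row is the pose to reach, as a shift and turn from the pose commanded when the call began, along the tool's axes at that moment; what a row does not reach only later rows make up. A row lasts 1/12 s, in which the tool goes at most 41.7 mm and 7.16 degrees, less where a joint would pass 70% of its speed; a pose out of reach is approached as far as the arm can. A call with a gripper value outside its range is refused whole. OPENING is the opening, from 0 (shut) to 1 (fully open), set as the call begins (- or left out, the last holds). The fingers move at their own pace and stop on an object; FORCE is the grip in N (left out, the last holds). Time passes only in rows, so rows that repeat a pose let the fingers close. It gives the time, the measured TCP pose, the force, the opening and the grip force at its end, in the units of the state.
- manip.get_obs(): the state, without advancing time (a new reading comes with each control period).
- camera(name): name is "side" or "top" or "wrist"; returns a dict with "pixels" (400x640x3 uint8, red, green, blue), "z_map" (400x640 float32, m along the optical axis (not along the pixel's ray), 0 where there is no reading), "fx", "fy", "cx", "cy" (pixels), "extrinsics" (4x4, takes a point from world to camera coordinates). Camera axes: x right, y down, z forward; pixel columns grow to the right and rows downward; lengths in m; the calibration is good to about 2 mm. A picture is of the moment at which its call begins.
- manip.hand_in(): hands the job in; it is judged then, once.
The state is a dict: "clock": time; "joint_pos": joint angles; "joint_velocities": joint speeds; "tau": joint torques, N m; "position": TCP position; "ee_rot": TCP orientation; "ft_force": force on the tool from outside, world axes, zero at the start; "torque": the same for the moment, N m; "grip_width": opening from 0.0 (shut) to 1.0 (fully open); "grasp_force": force on a finger pad.
Only numpy, scipy, OpenCV 4.12 (cv2) and the standard library are available. Lean on these libraries where they do the work, as an engineer would, in place of code of your own. Each camera call takes 0.05 s, during which the arm holds its last target. There are 200 camera calls.

## Task

Stack all the thick boards flat in the outlined place on the press, one squarely on another, and add thin green slats until the top of the stack meets the red line on the gauge; slats not needed stay flat on the bench. Then tilt the pressure plate to hook its yellow edge under the blue lip, lower its other edge so that it lies flat on the stack, square in the press, and swing the clamp fully down onto it. Leave the other things on the bench alone.

Things in the scene. Friction and masses are not known exactly. Their poses are not given: they have to be found in the camera images.
- press: The fixed lamination press: plywood bed 20 mm thick, x -94 to 131, y -60 to 60 mm. Origin: underside of the bed, below the centre of the place for the stack, which is outlined in black on the bed (104 x 43 mm, boards' length along press x). Its x points from the hook wall at the robot's side to the clamp; z up.
- lip (a point): Middle of the lower edge of the blue lip, at (-62, 0, 96) mm in the press's frame. The lip overhangs 16 mm from the hook wall, whose inner face is at x=-78; both reach y -45 to 45; lip top z=108.
- stop (a point): Middle of the inner top edge of the far stop, a wall 10 mm thick, at (78, 0, 88) mm in the press's frame, y -45 to 45. The 150 mm plate lies between hook wall and stop with 6 mm play, so it cannot go in flat. Behind it the clamp's steel pillar, x 95 to 119, y -15 to 15, top z=92.
- mark (a point): The red line on the white gauge upright (12 x 8 mm, top z=105), at (60, 50, 80) mm in the press's frame: 60 mm above the bed, the height that the top of the stack must have.
- clamp_hinge (a point): Axis of the swing clamp, at (105, 0, 100) mm in the press's frame; it turns about the press's y.
- clamp (a joint): Angle of the swing clamp (rad). 0: closed, arm level and pointing to the press's -x, its rubber foot (56 mm from the axis) on the plate; 1.57 upright; up to 2.35 open, leaning away to +x. Stiff hinge (about 0.12 N m): stays where it is left.
- clamp_bar (a point): Centre of the clamp's red cross-bar at the end of its steel arm: 65 mm from the hinge axis (and 3 mm above it when closed), 12 mm thick, 44 mm long plus round ends, along the press's y. The arm is 12 mm wide, 10 mm thick. Push it over and down to close.
- panel: Loose pressure plate, plywood 150 (x) x 80 (y) x 10 mm, 0.14 to 0.28 kg. Origin: centre of its underside, z up. Its -x edge is painted yellow (18 mm): this edge goes under the lip. On top a dark wooden grip rib, 50 (x) x 18 (y) x 28 mm high, centred at x=-10, y=0, from z=10 to 38. Starts flat on the bench with the rib up and its x roughly along the robot's x.
- panel_edge (a point): Middle of the plate's yellow edge, at (-75, 0, 5) mm in the plate's frame.
- thick1: A thick pale board, 100 (x) x 36 (y) x 20 mm (z), 60 g, lying flat. Origin: centre of its underside. May be absent: one or two thick boards are there.
- thick2: A thick pale board, 100 (x) x 36 (y) x 20 mm (z), 60 g, lying flat. Origin: centre of its underside. May be absent: one or two thick boards are there.
- thick3: A thick pale board, 100 (x) x 36 (y) x 20 mm (z), 60 g, lying flat. Origin: centre of its underside. May be absent: one or two thick boards are there.
- thin1: A thin spacer slat painted green, 100 (x) x 36 (y) x 10 mm (z), 30 g, lying flat. Origin: centre of its underside. Always there; some may not be needed.
- thin2: A thin spacer slat painted green, 100 (x) x 36 (y) x 10 mm (z), 30 g, lying flat. Origin: centre of its underside. Always there; some may not be needed.
- thin3: A thin spacer slat painted green, 100 (x) x 36 (y) x 10 mm (z), 30 g, lying flat. Origin: centre of its underside. Always there; some may not be needed.
- thin4: A thin spacer slat painted green, 100 (x) x 36 (y) x 10 mm (z), 30 g, lying flat. Origin: centre of its underside. Always there; some may not be needed.
- hammer: A hammer lying on the bench, about 0.25 m long; not part of the job, leave it alone.
- driver: A screwdriver lying on the bench; not part of the job, leave it alone.
- tray: A green nail tray, 140 x 100 x 25 mm; not part of the job, leave it alone.
- glue: A white glue bottle with red cap, 52 mm across, 120 mm high; not part of the job, leave it alone.
- beam: A heavy beam end, 200 x 90 x 45 mm; not part of the job, leave it alone.
- offcut: A pale offcut, 50 x 30 x 30 mm; not part of the job, leave it alone.
Not all that is in view belongs to the job. Of the things shaped like the panel, the plywood one is meant. What is shaped like the thick2 but black is not meant.

How it is judged:
On the way, in this order (a step that is already met when the one before it is completed fails the run):
1. all thick boards are squarely in the stack and its top is at the red line, the top board let go, before the plate goes on (x of thick1 in the frame of press between -0.015 and 0.015 m and y of thick1 in the frame of press between -0.012 and 0.012 m and z of thick1 in the frame of press between 0.015 and 0.075 m and angle between the x axis of each of thick1, thick2, thick3 and the x axis of press, either way round below 0.2 rad and angle between each of thick1, thick2, thick3's own z axis and vertical below 0.06 rad and x of thick2 in the frame of press between -0.015 and 0.015 m and y of thick2 in the frame of press between -0.012 and 0.012 m and z of thick2 in the frame of press between 0.015 and 0.075 m and x of thick3 in the frame of press between -0.015 and 0.015 m and y of thick3 in the frame of press between -0.012 and 0.012 m and z of thick3 in the frame of press between 0.015 and 0.075 m and ((x of thick1 in the frame of press between -0.015 and 0.015 m and y of thick1 in the frame of press between -0.012 and 0.012 m and z of thick1 in the frame of press between 0.015 and 0.075 m and angle between the x axis of thick1 and the x axis of press, either way round below 0.2 rad and angle between thick1's own z axis and vertical below 0.06 rad and z of thick1 in the frame of press between 0.057 and 0.063 m and contact force between thick1 and the fingers below 0.3 N) or (x of thick2 in the frame of press between -0.015 and 0.015 m and y of thick2 in the frame of press between -0.012 and 0.012 m and z of thick2 in the frame of press between 0.015 and 0.075 m and angle between the x axis of thick2 and the x axis of press, either way round below 0.2 rad and angle between thick2's own z axis and vertical below 0.06 rad and z of thick2 in the frame of press between 0.057 and 0.063 m and contact force between thick2 and the fingers below 0.3 N) or (x of thick3 in the frame of press between -0.015 and 0.015 m and y of thick3 in the frame of press between -0.012 and 0.012 m and z of thick3 in the frame of press between 0.015 and 0.075 m and angle between the x axis of thick3 and the x axis of press, either way round below 0.2 rad and angle between thick3's own z axis and vertical below 0.06 rad and z of thick3 in the frame of press between 0.057 and 0.063 m and contact force between thick3 and the fingers below 0.3 N) or (x of thin1 in the frame of press between -0.015 and 0.015 m and y of thin1 in the frame of press between -0.012 and 0.012 m and z of thin1 in the frame of press between 0.015 and 0.075 m and angle between the x axis of thin1 and the x axis of press, either way round below 0.2 rad and angle between thin1's own z axis and vertical below 0.06 rad and z of thin1 in the frame of press between 0.067 and 0.073 m and contact force between thin1 and the fingers below 0.3 N) or (x of thin2 in the frame of press between -0.015 and 0.015 m and y of thin2 in the frame of press between -0.012 and 0.012 m and z of thin2 in the frame of press between 0.015 and 0.075 m and angle between the x axis of thin2 and the x axis of press, either way round below 0.2 rad and angle between thin2's own z axis and vertical below 0.06 rad and z of thin2 in the frame of press between 0.067 and 0.073 m and contact force between thin2 and the fingers below 0.3 N) or (x of thin3 in the frame of press between -0.015 and 0.015 m and y of thin3 in the frame of press between -0.012 and 0.012 m and z of thin3 in the frame of press between 0.015 and 0.075 m and angle between the x axis of thin3 and the x axis of press, either way round below 0.2 rad and angle between thin3's own z axis and vertical below 0.06 rad and z of thin3 in the frame of press between 0.067 and 0.073 m and contact force between thin3 and the fingers below 0.3 N) or (x of thin4 in the frame of press between -0.015 and 0.015 m and y of thin4 in the frame of press between -0.012 and 0.012 m and z of thin4 in the frame of press between 0.015 and 0.075 m and angle between the x axis of thin4 and the x axis of press, either way round below 0.2 rad and angle between thin4's own z axis and vertical below 0.06 rad and z of thin4 in the frame of press between 0.067 and 0.073 m and contact force between thin4 and the fingers below 0.3 N))), for 0.3 s.
2. the plate's yellow edge is under the lip while the plate is tilted (x of panel_edge in the frame of press between -0.084 and -0.066 m and z of panel_edge in the frame of press between 0.06 and 0.095 m and y of panel_edge in the frame of press between -0.03 and 0.03 m and angle between panel's own z axis and vertical between 0.1 and 1.2 rad), for 0.1 s.
3. the plate lies flat on the stack, its edge under the lip (z of panel in the frame of press between 0.077 and 0.083 m and y of panel in the frame of press between -0.012 and 0.012 m and angle between panel's own z axis and vertical below 0.04 rad and x of panel_edge in the frame of press between -0.082 and -0.066 m and angle between the x axis of panel and the x axis of press, either way round below 0.12 rad), for 0.2 s.
4. the clamp is down on the plate (value of joint clamp below 0.1 rad), for 0.2 s.
At the end, for the whole second after the job is handed in: All thick boards stacked, each slat in the stack (15 mm along, 12 mm across, 0.2 rad) or flat on the bench; stack top at the red line within 3 mm; plate flat on it (3 mm, 0.04 rad; 12 mm across, 0.12 rad turned), yellow edge under the lip; clamp below 0.1 rad (all of step 1 and all of step 3 and ((x of thin1 in the frame of press between -0.015 and 0.015 m and y of thin1 in the frame of press between -0.012 and 0.012 m and z of thin1 in the frame of press between 0.015 and 0.075 m and angle between the x axis of thin1 and the x axis of press, either way round below 0.2 rad and angle between thin1's own z axis and vertical below 0.06 rad) or height (world z) of thin1 below 0.012 m) and ((x of thin2 in the frame of press between -0.015 and 0.015 m and y of thin2 in the frame of press between -0.012 and 0.012 m and z of thin2 in the frame of press between 0.015 and 0.075 m and angle between the x axis of thin2 and the x axis of press, either way round below 0.2 rad and angle between thin2's own z axis and vertical below 0.06 rad) or height (world z) of thin2 below 0.012 m) and ((x of thin3 in the frame of press between -0.015 and 0.015 m and y of thin3 in the frame of press between -0.012 and 0.012 m and z of thin3 in the frame of press between 0.015 and 0.075 m and angle between the x axis of thin3 and the x axis of press, either way round below 0.2 rad and angle between thin3's own z axis and vertical below 0.06 rad) or height (world z) of thin3 below 0.012 m) and ((x of thin4 in the frame of press between -0.015 and 0.015 m and y of thin4 in the frame of press between -0.012 and 0.012 m and z of thin4 in the frame of press between 0.015 and 0.075 m and angle between the x axis of thin4 and the x axis of press, either way round below 0.2 rad and angle between thin4's own z axis and vertical below 0.06 rad) or height (world z) of thin4 below 0.012 m) and value of joint clamp below 0.1 rad and linear speed of panel below 0.02 m/s); the robot touches nothing.
It fails at once if one of the other things on the bench (hammer, screwdriver, tray, bottle, beam, offcut) is pushed aside by more than 30 mm (distance of any of hammer, driver, tray, glue, beam, offcut from where it was at the start of the episode above 0.03 m).
Of thick1, thick2, thick3 only 1 to 2 are there at a start; the rules pass over those that are not, and their reading is None.
At some moment in a run one of panel may be knocked a few centimetres aside while the robot is not near it.
Once in a run the grip may slacken for a moment while it holds something.
It also fails if it takes over 210 s, if anything falls off the work surface, if the arm or the gripper's body presses on something with over 40 N, if the wrist force passes 120 N, or if a joint passes its speed limit or range.

## Working session

There is one attempt and no reset: what is moved stays moved. The work goes in short steps, Python scripts to look and compute and a shell command to move; the robot and the scene stay as the last step left them, time stands still between calls to the robot, and variables do not carry over. Pictures are saved under pics/ and viewed, at most 14 in all, crops included, and the job is handed in when it is done.

```bash
mkdir -p pics; cat > h.py <<'E'
import numpy as np, cv2
from workcell import manip, camera
from scipy.spatial.transform import Rotation as R
def snap(name, f=None):
    c=camera(name)
    if f: cv2.imwrite('pics/'+f, c['pixels'][:,:,::-1])
    return c
def pts(c):
    z=c['z_map']; v,u=np.mgrid[0:z.shape[0],0:z.shape[1]]
    P=np.stack([(u-c['cx'])/c['fx']*z,(v-c['cy'])/c['fy']*z,z],-1)
    E=c['extrinsics']; return (P-E[:3,3])@E[:3,:3]
E
python3 - <<'E'
from h import *
o=manip.get_obs(); print(o)
for n in('top','side'):
    c=snap(n,n+'0.png'); np.savez(n+'0.npz',**c)
    print(n,c['fx'],c['cx'],c['cy'],np.round(c['extrinsics'],3).tolist())
E
```

```text
{'clock': 0.0, 'joint_pos': array([ 1.20738861,  0.33287035, -0.06470599,  1.46093264,  0.02158525,
        1.34988765, -0.08850938]), 'joint_velocities': array([-0.00157077, -0.00065648, -0.00100869, -0.00123004,  0.00048608,
       -0.00169578, -0.00147583]), 'tau': array([-8.49090229e-04, -6.25447226e+01,  4.87436168e-02, -3.91601658e+01,
        1.62155775e-02,  1.00195096e-02, -1.97723710e-05]), 'position': array([ 0.2088229 , -0.5887995 ,  0.30312096]), 'ee_rot': array([ 9.85514945e-01,  1.69587151e-01, -1.42637607e-04, -6.86927041e-04]), 'ft_force': array([-0.08081595, -0.03686013, -0.07566927]), 'torque': array([0.01679303, 0.00312508, 0.00785005]), 'grasp_force': 0.0, 'grip_width': 0.9989771903071641}
top 377.13896045142496 320.6529233909786 202.87815123171703 [[0.002, -1.0, 0.014, 0.001], [-0.995, -0.003, -0.099, 0.508], [0.099, -0.014, -0.995, 1.232], [0.0, 0.0, 0.0, 1.0]]
side 472.28557849261705 321.0338325617783 199.73642299331246 [[-0.765, -0.643, 0.021, 0.397], [-0.378, 0.424, -0.823, 0.265], [0.521, -0.638, -0.568, 1.155], [0.0, 0.0, 0.0, 1.0]]
```

View pics/top0.png

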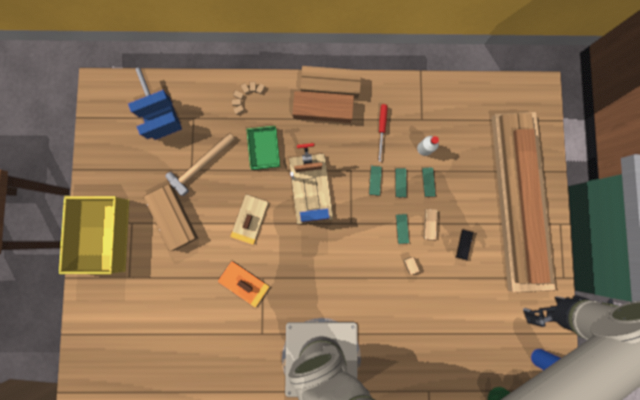

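View pics/side0.png

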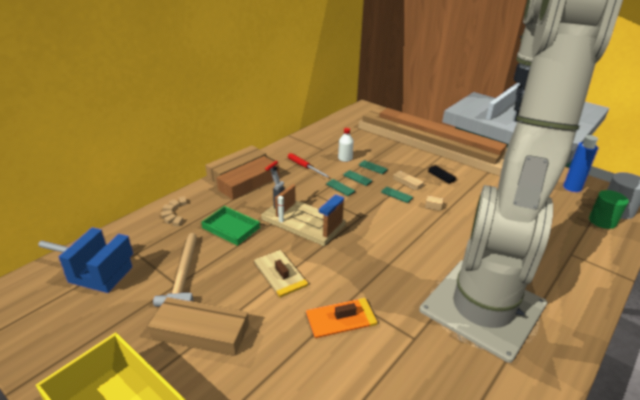

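Seen in the top view: a pale thick board at (431,224), green slats at (375,181), (401,182), (428,182) and (402,229), a black decoy at (465,245) and the offcut at (412,265). The plywood plate is at (250,218), with the orange plate at (243,284) as its decoy, and the press is at (311,188). I take the pale 100x36 board as the only thick one: (465,245) is black and (412,265) is too small. The plywood plate is the one meant.

```bash
python3 - <<'E'
from h import *
c=dict(np.load('top0.npz')); im=c['pixels']; P=pts(c)
cv2.imwrite('pics/crop0.png',cv2.resize(im[130:310,215:485,::-1],None,fx=2.9,fy=2.9,interpolation=cv2.INTER_CUBIC))
hsv=cv2.cvtColor(im,cv2.COLOR_RGB2HSV)
def rect(name,m,h):
    m=m.astype(np.uint8)
    n,_,st,ce=cv2.connectedComponentsWithStats(m)
    lab=_
    for i in range(1,n):
        if st[i,4]<60: continue
        v,u=np.where(lab==i)
        # ray onto plane z=h
        E=c['extrinsics'];Rm=E[:3,:3];o=-Rm.T@E[:3,3]
        d=np.stack([(u-c['cx'])/c['fx'],(v-c['cy'])/c['fy'],np.ones(len(u))],-1)@Rm
        q=o+d*((h-o[2])/d[:,2])[:,None]
        (a,b),(w,hh),an=cv2.minAreaRect(q[:,:2].astype(np.float32)*1000)
        cen=q.mean(0)[:2]*1000
        if w<hh: w,hh,an=hh,w,an-90
        print(name,st[i,:5],'cen',cen.round(),'rect',round(a),round(b),round(w),round(hh),'ang',round(an,1),'zmed',round(float(np.median(P[v,u,2])),3))
H,S,V=[hsv[...,i].astype(int) for i in range(3)]
roi=np.zeros(H.shape,bool); roi[150:300,210:485]=1
rect('green',roi&(H>70)&(H<95)&(S>80),.01)
for p in [(431,224),(412,265),(250,205),(240,230),(243,284),(325,190),(30,280)]: print(p,im[p[1],p[0]],hsv[p[1],p[0]],P[p[1],p[0]].round(3))
rect('blue',roi&(H>100)&(H<125)&(S>150),.108)
rect('red',roi&((H<5)|(H>175))&(S>150),.15)
rect('high',roi&(P[...,2]>.012),.02)
E
```

```text
green [370 167  11  28 237] cen [ 588. -183.] rect 588 -183 93 30 ang -5.5 zmed 0.009
green [396 169  10  27 241] cen [ 582. -270.] rect 582 -270 90 31 ang -1.0 zmed 0.01
green [423 169  12  27 244] cen [ 583. -365.] rect 583 -365 91 31 ang 3.4 zmed 0.01
green [397 215  11  28 242] cen [ 423. -272.] rect 424 -272 91 31 ang 3.6 zmed 0.009
(431, 224) [228 192 145] [ 17  93 228] [ 0.439 -0.367  0.02 ]
(412, 265) [231 198 148] [ 18  92 231] [ 0.304 -0.297  0.031]
(250, 205) [231 211 158] [ 22  81 231] [0.502 0.24  0.009]
(240, 230) [230 210 158] [ 22  80 230] [0.418 0.272 0.005]
(243, 284) [98 65 49] [ 10 128  98] [0.244 0.252 0.038]
(325, 190) [224 199 150] [ 20  84 224] [ 0.553 -0.013  0.016]
(30, 280) [80 75 76] [174  16  80] [ 0.176  1.506 -0.741]
blue [302 210  26  11 184] cen [462.  23.] rect 462 23 78 22 ang -82.7 zmed 0.107
high [210 150  11  10  65] cen [677. 365.] rect 672 360 34 31 ang -89.7 zmed 0.022
high [248 150  32  20 103] cen [646. 197.] rect 661 195 101 66 ang -83.7 zmed 0.024
high [ 289  150   44   74 2396] cen [560.  37.] rect 569 37 243 125 ang 7.5 zmed 0.021
high [424 209  13  30 337] cen [ 440. -364.] rect 441 -364 98 40 ang -1.6 zmed 0.019
high [241 212  13  18 118] cen [448. 247.] rect 447 245 53 39 ang -25.4 zmed 0.036
high [456 229  18  32 349] cen [ 373. -477.] rect 372 -477 103 39 ang -15.2 zmed 0.019
high [404 257  15  17 161] cen [ 304. -297.] rect 304 -297 52 34 ang 22.4 zmed 0.029
high [237 279  16  14 120] cen [237. 251.] rect 241 250 54 34 ang 58.7 zmed 0.036
```

View pics/crop0.png

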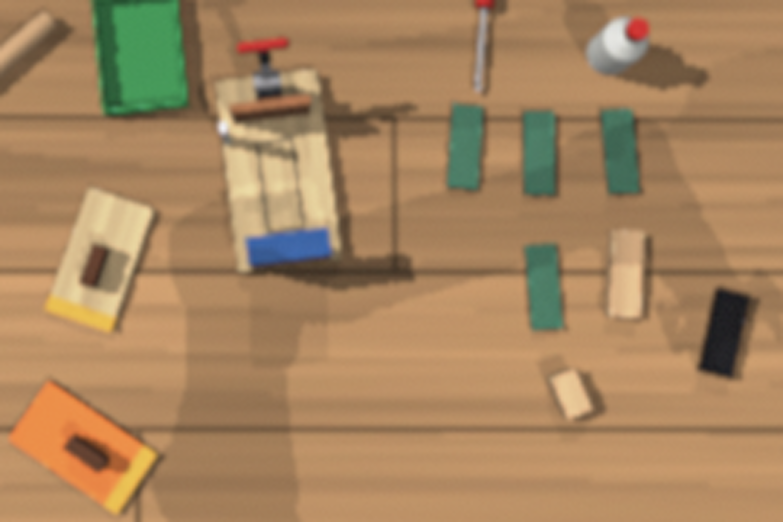

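The crop confirms it: a single pale thick board at (628,275), four green slats, a black block and a small offcut, plus the plywood plate with its yellow edge toward the robot. One thick board is 20 mm, so all 4 slats are needed to reach 60 mm. Next I write a planning helper and take a wrist look at the press.

```bash
cat > plan.py <<'E'
# plan.py x,y,z(mm),yawdeg ...  -> tool-frame shifts per leg (tool down)
import sys; from h import *
o=manip.get_obs(); p=o['position']*1000; X=R.from_quat(o['ee_rot']).as_matrix()[:,0]; yaw=np.arctan2(X[1],X[0])
print('at',p.round(1),'yaw',round(np.degrees(yaw),2),'grip',round(o['grip_width'],3),round(o['grasp_force'],1),'F',o['ft_force'].round(1),'t',round(o['clock'],1))
for a in sys.argv[1:]:
    x,y,z,w=[float(v) for v in a.split(',')]; w=np.radians(w); d=np.array([x,y,z])-p; c,s=np.cos(yaw),np.sin(yaw)
    t=np.array([c*d[0]+s*d[1], s*d[0]-c*d[1], -d[2]]); n=np.linalg.norm(t)
    print(a,'->',t.round(1).tolist(),'twist',round(float(yaw-w),3),'len',round(n),'rows',max(int(np.ceil(n/41.7)),int(np.ceil(abs(yaw-w)/.125))))
    p=np.array([x,y,z]);yaw=w
E
python3 plan.py 500,20,380,7.5
python3 - <<'E'
from h import *
c=dict(np.load('top0.npz')); P=pts(c); im=c['pixels']; hsv=cv2.cvtColor(im,cv2.COLOR_RGB2HSV)
H,S,V=[hsv[...,i].astype(int) for i in range(3)]
for n,m in [('g',(H>70)&(H<95)&(S>80)),('t',(P[...,2]>.012))]:
    for (u,v) in [(375,181),(401,182),(428,182),(402,229)] if n=='g' else [(431,224)]:
        k=np.zeros_like(m);k[v-20:v+20,u-13:u+13]=m[v-20:v+20,u-13:u+13]
        q=P[k][:,:2]; q=q-q.mean(0); w,e=np.linalg.eigh(q.T@q); e=e[:,1]*np.sign(e[0,1]); print(n,u,v,np.degrees(np.arctan2(e[1],e[0])).round(1))
E
```

```text
at [ 208.8 -588.8  303.2] yaw 19.53 grip 0.998 0.0 F [-0.1 -0.2  0.3] t 0.1
500,20,380,7.5 -> [477.9, -476.5, -76.8] twist 0.21 len 679 rows 17
g 375 181 -25.6
g 401 182 -23.0
g 428 182 3.8
g 402 229 3.9
t 431 224 -68.7
```

```bash

python3 -m creep '[[[24,-24,-20],0],[[48,-48,-40],0],[[72,-72,-60],0],[[100,-100,-77],0],[[128,-128,-77],0]]'
for i in 1 ; do python3 -m creep '[[[28,-28,0],0],[[56,-56,0],0],[[84,-84,0],0],[[112,-112,0],0],[[140,-140,0],0]]'; done
python3 -m creep '[[[28,-28,0],0],[[56,-56,0],0],[[84,-84,0],0],[[112,-112,0],0],[[140,-140,0],0]]'
python3 -m creep '[[[28,-28,0],0.1],[[56,-56,0],0.21],[[70,-69,0],0.21],[[70,-69,0],0.21],[[70,-69,0],0.21]]'
python3 plan.py
python3 - <<'E'
from h import *
c=snap('wrist','w1.png'); np.savez('w1.npz',**c); print(c['fx'],c['extrinsics'].round(3).tolist())
E
```

```text
clock: 0.52
position: [0.2873, -0.4249, 0.3839]
ee_rot: [0.986, 0.169, 0.001, 0.002]
ft_force: [0.9, -0.2, -0.8]
grip_width: 0.997
grasp_force: 0.0
clock: 0.93
position: [0.3722, -0.2449, 0.3808]
ee_rot: [0.986, 0.17, -0.0, 0.0]
ft_force: [1.5, -0.3, -0.1]
grip_width: 0.997
grasp_force: 0.0
clock: 1.35
position: [0.4573, -0.0662, 0.3809]
ee_rot: [0.986, 0.169, 0.0, 0.0]
ft_force: [1.0, -1.9, -0.3]
grip_width: 1.003
grasp_force: 0.0
clock: 1.77
position: [0.5001, 0.0217, 0.3804]
ee_rot: [0.998, 0.067, -0.0, -0.0]
ft_force: [0.3, -0.5, -0.2]
grip_width: 1.003
grasp_force: 0.0
at [500.1  21.7 380.4] yaw 7.69 grip 1.003 0.0 F [ 0.3 -0.5 -0.2] t 1.8
352.38863354046407 [[0.134, -0.991, -0.0, -0.045], [-0.947, -0.128, 0.294, 0.416], [-0.292, -0.039, -0.956, 0.599], [0.0, 0.0, 0.0, 1.0]]
```

View pics/w1.png

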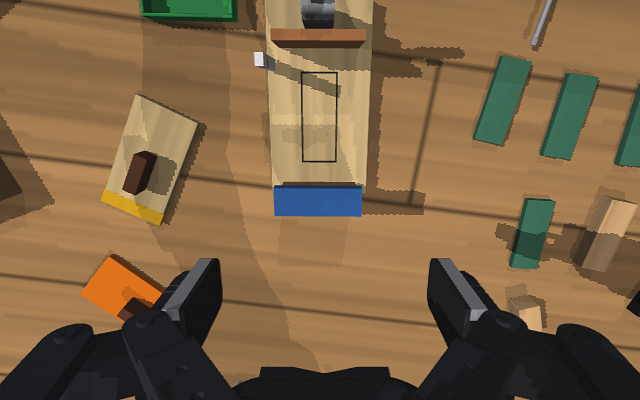

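The wrist view shows the outline with corners near (302,72), (337,72), (337,161) and (302,161). The plywood plate is at (152,158), and the slats are at (502,100), (570,116) and (532,233).

```bash
cat >> h.py <<'E'
def ray(c,uv,h):
    E=c['extrinsics'];Rm=E[:3,:3];o=-Rm.T@E[:3,3]; uv=np.atleast_2d(uv).astype(float)
    d=np.stack([(uv[:,0]-c['cx'])/c['fx'],(uv[:,1]-c['cy'])/c['fy'],np.ones(len(uv))],-1)@Rm
    return (o+d*((h-o[2])/d[:,2])[:,None])*1000
def blobs(c,m,h,amin=300):
    n,lab,st,ce=cv2.connectedComponentsWithStats(m.astype(np.uint8))
    for i in range(1,n):
        if st[i,4]<amin: continue
        v,u=np.where(lab==i); q=ray(c,np.stack([u,v],-1),h)[:,:2]
        (a,b),(w,hh),an=cv2.minAreaRect(q.astype(np.float32))
        if w<hh: w,hh,an=hh,w,an-90
        print(ce[i].round(),'cen',q.mean(0).round(1),'rect',round(a,1),round(b,1),round(w),round(hh),'ang',round(an,1))
E
python3 - <<'E'
from h import *
c=dict(np.load('w1.npz')); im=c['pixels']; hsv=cv2.cvtColor(im,cv2.COLOR_RGB2HSV); H,S,V=[hsv[...,i].astype(int) for i in range(3)]
m=np.zeros(H.shape,bool); g=cv2.cvtColor(im,cv2.COLOR_RGB2GRAY); m[60:175,290:350]=g[60:175,290:350]<60
print('outline');blobs(c,m,.02,100)
print('lip');blobs(c,(H>100)&(H<125)&(S>150),.108)
print('green');blobs(c,(H>70)&(H<95)&(S>80),.01)
print('corn',ray(c,[(302,72),(337,72),(337,161),(302,161)],.02).round(1).tolist())
q=ray(c,[(138,93),(205,123),(163,225),(101,200)],.01)[:,:2];print('plate',q.round().tolist(),q.mean(0))
q=ray(c,[(142,151),(157,152),(147,193),(123,186)],.038)[:,:2];print('rib',q.round().tolist())
k=(H>15)&(H<30)&(V>60)&(S>40)
print('thick top corners',ray(c,[(604,198),(637,205)],.02).round().tolist())
E
```

```text
outline
[320.  88.] cen [573.3  36.6] rect 563.0 36.6 58 42 ang 6.6
lip
[317. 200.] cen [465.  24.] rect 464.9 23.9 89 31 ang -82.3
green
[501.  99.] cen [ 589.7 -181.5] rect 588.1 -181.4 99 38 ang -4.5
[568. 115.] cen [ 582.6 -267.6] rect 580.9 -267.6 99 40 ang -0.5
[631. 137.] cen [ 567.7 -353.5] rect 576.8 -344.4 101 29 ang 22.4
[531. 233.] cen [ 426.7 -269.7] rect 424.9 -270.0 101 40 ang 3.6
corn [[588.7, 59.6, 20.0], [594.1, 19.6, 20.0], [491.1, 4.6, 20.0], [485.3, 47.6, 20.0]]
plate [[539.0, 252.0], [514.0, 172.0], [372.0, 223.0], [396.0, 303.0]] [455.39236266 237.47623298]
rib [[476.0, 235.0], [477.0, 218.0], [424.0, 230.0], [429.0, 259.0]]
thick top corners [[489.0, -341.0, 20.0], [486.0, -386.0, 20.0]]
```

```bash
python3 plan.py 440,-364,200,-1.6 440,-364,77,-1.6 440,-364,200,-1.6 540.5,33,250,7.6
```

```text
at [499.9  20.2 380.5] yaw 7.56 grip 0.999 0.0 F [ 0.6 -1.3  0.3] t 1.8
440,-364,200,-1.6 -> [-109.9, 373.0, 180.5] twist 0.16 len 429 rows 11
440,-364,77,-1.6 -> [0.0, -0.0, 123.0] twist 0.0 len 123 rows 3
440,-364,200,-1.6 -> [0.0, -0.0, -123.0] twist 0.0 len 123 rows 3
540.5,33,250,7.6 -> [89.4, -399.7, -50.0] twist -0.161 len 413 rows 10
```

```bash

python3 -m creep '[[[-10,37,16],0],[[-20,74,32],0],[[-30,111,48],0],[[-40,148,64],0],[[-50,185,80],0]]' 0.55 30 | grep pos
python3 -m creep '[[[-12,38,10],0],[[-24,76,30],0],[[-36,114,50],0.04],[[-48,152,75],0.1],[[-60,188,100],0.16]]' | grep pos
python3 -m creep '[[[0,0,0],0.0],[[0,0,0],0]]'
python3 plan.py 440,-364,200,-1.6 440,-364,77,-1.6
python3 - <<'E'
from h import *
c=snap('wrist','w2.png'); np.savez('w2.npz',**c); print(c['extrinsics'].round(3).tolist())
E
```

```text
position: [0.4729, -0.1729, 0.3004]
position: [0.4398, -0.3549, 0.2085]
clock: 2.82
position: [0.4389, -0.3545, 0.2072]
ee_rot: [1.0, -0.018, -0.002, -0.001]
ft_force: [0.2, 0.4, 0.0]
grip_width: 0.552
grasp_force: 0.0
at [ 438.9 -354.5  207.2] yaw -2.02 grip 0.552 0.0 F [0.2 0.4 0. ] t 2.8
440,-364,200,-1.6 -> [1.5, 9.5, 7.2] twist -0.007 len 12 rows 1
440,-364,77,-1.6 -> [0.0, -0.0, 123.0] twist 0.0 len 123 rows 3
[[-0.035, -0.999, -0.001, -0.339], [-0.954, 0.034, 0.296, 0.421], [-0.296, 0.011, -0.955, 0.421], [0.0, 0.0, 0.0, 1.0]]
```

View pics/w2.png

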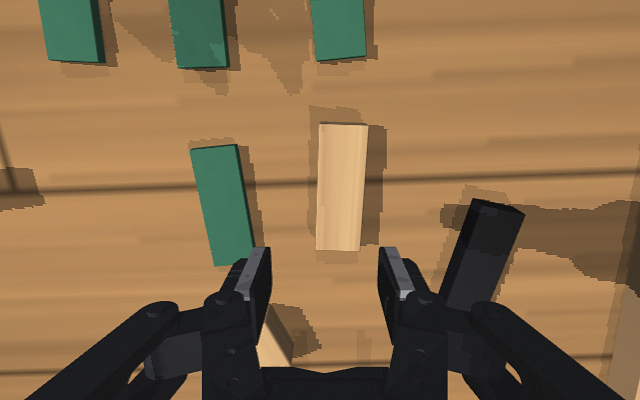

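The board is at (342,188), with corners (320,123), (368,126), (360,250) and (316,249).

```bash
python3 - <<'E'
from h import *
c=dict(np.load('w2.npz')); q=ray(c,[(320,123),(368,126),(360,250),(316,249)],.02)[:,:2]; print(q.round(),q.mean(0))
E
python3 -m creep '[[[1.5,9.5,20],-0.007],[[1.5,9.5,60],-0.007],[[1.5,9.5,100],-0.007],[[1.5,9.5,120],-0.007],[[1.5,9.5,120],-0.007]]'
```

```text
[[ 490. -353.]
 [ 486. -388.]
 [ 389. -381.]
 [ 391. -346.]] [ 438.94693806 -367.00184489]
clock: 3.28
position: [0.4425, -0.363, 0.0896]
ee_rot: [1.0, -0.011, -0.0, 0.002]
ft_force: [-3.6, -0.7, 5.7]
grip_width: 0.553
grasp_force: 2.6
```

```bash
python3 -m creep '[[[-2,0,-15],0],[[-2,3,-15],0.04],[[-2,3,-15],0.04]]' 0.7; python3 -m creep '[[[0,0,15],0],[[0,0,15],0],[[0,0,15],0]]'; python3 plan.py 439,-367,78,-4; python3 - <<'E'
from h import *
c=camera('wrist'); np.savez('w3.npz',**c)
E
```

```text
clock: 3.53
position: [0.4419, -0.3643, 0.106]
ee_rot: [1.0, -0.031, 0.001, 0.001]
ft_force: [-0.8, 0.1, 0.8]
grip_width: 0.701
grasp_force: 0.0
clock: 3.78
position: [0.4409, -0.3633, 0.0889]
ee_rot: [1.0, -0.03, -0.0, -0.0]
ft_force: [-0.2, 0.4, -0.0]
grip_width: 0.7
grasp_force: 0.0
at [ 440.9 -363.3   88.9] yaw -3.47 grip 0.7 0.0 F [-0.2  0.4 -0. ] t 3.8
439,-367,78,-4 -> [-1.6, 3.8, 10.9] twist 0.009 len 12 rows 1
```

```bash
python3 -m creep '[[[-1.6,3.8,0],0],[[-1.6,3.8,11],0],[[-1.6,3.8,11],0],[[-1.6,3.8,11],0]]'; python3 -m creep '[[[0,0,0],0],[[0,0,0],0],[[0,0,0],0],[[0,0,0],0],[[0,0,0],0]]' 0.2 40; python3 -m creep '[[[0,0,-20],0],[[0,0,-60],0],[[0,0,-100],0],[[0,0,-130],0],[[0,0,-160],0]]';python3 plan.py 540.5,33,240,7.6 540.5,33,100,7.6
```

```text
clock: 4.17
position: [0.4388, -0.3675, 0.0773]
ee_rot: [1.0, -0.031, -0.001, -0.0]
ft_force: [0.2, -0.4, -0.3]
grip_width: 0.703
grasp_force: 0.0
clock: 4.58
position: [0.4395, -0.3679, 0.0784]
ee_rot: [1.0, -0.031, 0.0, 0.0]
ft_force: [0.2, -0.3, 2.1]
grip_width: 0.411
grasp_force: 41.4
clock: 5.0
position: [0.4392, -0.3676, 0.2401]
ee_rot: [1.0, -0.031, 0.0, 0.0]
ft_force: [0.2, -1.3, -1.7]
grip_width: 0.41
grasp_force: 41.0
at [ 439.2 -367.6  240.1] yaw -3.56 grip 0.41 41.0 F [ 0.2 -1.3 -1.7] t 5.0
540.5,33,240,7.6 -> [76.3, -406.1, 0.1] twist -0.195 len 413 rows 10
540.5,33,100,7.6 -> [0.0, 0.0, 140.0] twist 0.0 len 140 rows 4
```

```bash

python3 -m creep '[[[8,-40,0],0],[[15,-80,0],0],[[23,-120,0],0],[[30,-160,0],0],[[38,-200,0],0]]' | grep -E 'pos|width'
python3 -m creep '[[[8,-40,0],0],[[15,-80,0],-0.05],[[23,-120,0],-0.1],[[30,-160,0],-0.15],[[38,-200,0],-0.195]]' | grep -E 'pos|width'
python3 -m creep '[[[0,-6,0],0],[[0,-6,0],0],[[0,-6,0],0]]' | grep -E 'pos|width'
python3 plan.py 540.5,33,105,7.6
```

```text
position: [0.4894, -0.1686, 0.2381]
grip_width: 0.408
position: [0.5399, 0.0286, 0.2382]
grip_width: 0.407
position: [0.539, 0.0328, 0.2378]
grip_width: 0.407
at [539.   32.8 237.8] yaw 7.66 grip 0.407 41.0 F [ 0.5 -0.3 -0.1] t 6.1
540.5,33,105,7.6 -> [1.5, 0.0, 132.8] twist 0.001 len 133 rows 4
```

```bash

python3 -m creep '[[[1.5,0,40],0],[[1.5,0,80],0],[[1.5,0,115],0],[[1.5,0,132],0],[[1.5,0,132],0]]' | grep -E 'pos|width|ft'
python3 -m creep '[[[0,0,3],0],[[0,0,6],0],[[0,0,7],0],[[0,0,7],0]]' | grep -E 'pos|width|ft'
python3 plan.py
```

```text
position: [0.5381, 0.0305, 0.1019]
ft_force: [-0.3, -0.2, 0.1]
grip_width: 0.408
position: [0.5413, 0.0326, 0.1001]
ft_force: [-0.5, -0.8, -0.9]
grip_width: 0.406
at [541.3  32.6 100.1] yaw 7.57 grip 0.406 41.0 F [-0.5 -0.8 -0.9] t 6.8
```

```bash

python3 -m creep '[[[0,0,1],0],[[0,0,2],0],[[0,0,2],0]]' | grep -E 'pos|width|ft'
python3 -m creep '[[[0,0,0],0],[[0,0,0],0],[[0,0,0],0]]' 0.58 | grep -E 'pos|width|ft'
python3 -m creep '[[[0,0,-30],0],[[0,0,-70],0],[[0,0,-110],0],[[0,0,-140],0],[[0,0,-140],0]]' | grep -E 'pos|width|ft'
python3 plan.py 588,-181.5,150,-4.5 588,-181.5,73,-4.5
python3 - <<'E'
from h import *
c=snap('wrist','w4.png'); np.savez('w4.npz',**c)
E
```

```text
position: [0.5412, 0.0328, 0.0983]
ft_force: [-3.4, -0.6, 10.7]
grip_width: 0.409
position: [0.5407, 0.0329, 0.0972]
ft_force: [-0.5, -0.5, -0.5]
grip_width: 0.58
position: [0.5431, 0.0337, 0.2436]
ft_force: [0.4, 0.2, 1.0]
grip_width: 0.584
at [543.1  33.7 243.6] yaw 7.63 grip 0.584 0.0 F [0.4 0.2 1. ] t 7.8
588,-181.5,150,-4.5 -> [16.0, 219.2, 93.6] twist 0.212 len 239 rows 6
588,-181.5,73,-4.5 -> [0.0, -0.0, 77.0] twist 0.0 len 77 rows 2
```

View pics/w4.png

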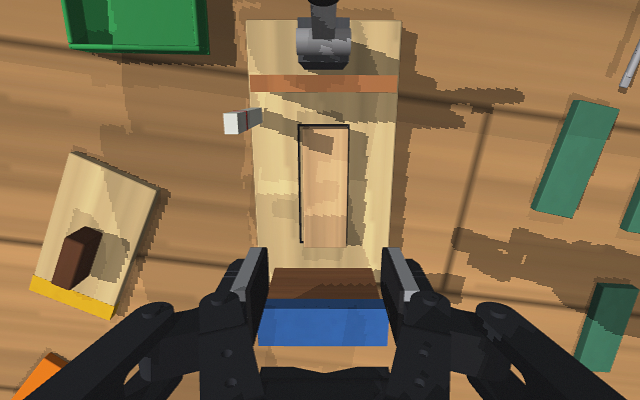

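The board at (325,186) sits inside the outline, (299..349, 124..245), to within about 2 mm. Next is slat 1, seen at (575,158).

```bash

python3 -m creep '[[[3,40,0],0],[[6,80,0],0.05],[[10,120,20],0.1],[[12,160,30],0.16],[[14,190,50],0.21]]' | grep -E 'pos|width|ft'
python3 -m creep '[[[0,0,0],0],[[0,0,0],0],[[0,0,0],0]]' | grep -E 'pos|width|ft'
python3 plan.py 588,-181.5,150,-4.5 588,-181.5,73,-4.5
python3 - <<'E'
from h import *
c=snap('wrist'); im=c['pixels']; hsv=cv2.cvtColor(im,cv2.COLOR_RGB2HSV); H,S,V=[hsv[...,i].astype(int) for i in range(3)]
blobs(c,(H>70)&(H<95)&(S>80),.01)
E
```

```text
position: [0.5799, -0.1569, 0.1867]
ft_force: [0.8, -0.3, 0.1]
grip_width: 0.582
position: [0.5794, -0.1528, 0.1861]
ft_force: [0.1, 0.5, 0.6]
grip_width: 0.582
at [ 579.4 -152.8  186.1] yaw -4.37 grip 0.582 0.0 F [0.1 0.5 0.6] t 8.5
588,-181.5,150,-4.5 -> [10.8, 28.0, 36.1] twist 0.002 len 47 rows 2
588,-181.5,73,-4.5 -> [0.0, -0.0, 77.0] twist 0.0 len 77 rows 2
[614. 167.] cen [ 584.3 -360. ] rect 584.0 -362.5 100 41 ang 3.8
[485. 176.] cen [ 584.7 -268.7] rect 581.7 -268.7 100 38 ang -0.5
[365. 175.] cen [ 591.6 -183.3] rect 588.8 -183.0 99 36 ang -4.7
[465. 388.] cen [ 393.6 -262.7] rect 396.5 -265.9 32 23 ang 1.9
```

```bash

python3 -m creep '[[[11,29.5,30],0],[[11,29.5,60],0],[[11,29.5,90],0],[[11,29.5,105],0],[[11,29.5,105],0]]' 0.62 | grep -E 'pos|width|ft'
python3 plan.py 588.8,-183,73,-4.7
```

```text
position: [0.5867, -0.1818, 0.0788]
ft_force: [-0.7, -0.2, 0.2]
grip_width: 0.626
at [ 586.7 -181.8   78.8] yaw -4.28 grip 0.626 0.0 F [-0.7 -0.2  0.2] t 8.9
588.8,-183,73,-4.7 -> [2.2, 1.0, 5.8] twist 0.007 len 6 rows 1
```

```bash

python3 -m creep '[[[2,1,7],0],[[2,1,7],0],[[2,1,7],0]]' | grep -E 'pos|width|ft'
python3 -m creep '[[[0,0,0],0],[[0,0,0],0],[[0,0,0],0],[[0,0,0],0],[[0,0,0],0]]' 0.2 | grep -E 'pos|width|ft|force'
python3 -m creep '[[[0,0,-25],0],[[0,0,-65],0],[[0,0,-105],0],[[0,0,-145],0],[[0,0,-165],0]]' | grep -E 'pos|width|ft|force'
python3 -m creep '[[[0,0,0],0],[[0,0,0],0]]' | grep -E 'pos|width|ft|force'
python3 plan.py 540.5,33.5,240,7.6 540.5,33.5,120,7.6
```

```text
position: [0.5912, -0.1847, 0.0765]
ft_force: [-0.3, -0.4, -0.1]
grip_width: 0.618
position: [0.5911, -0.1851, 0.0767]
ft_force: [-1.0, 0.3, 6.0]
grip_width: 0.406
grasp_force: 40.0
position: [0.5916, -0.1849, 0.2463]
ft_force: [1.0, 0.1, -0.1]
grip_width: 0.403
grasp_force: 40.2
position: [0.5908, -0.1851, 0.2419]
ft_force: [-0.6, -0.1, -0.3]
grip_width: 0.407
grasp_force: 40.2
at [ 590.8 -185.1  241.9] yaw -4.43 grip 0.407 40.2 F [-0.6 -0.1 -0.3] t 10.2
540.5,33.5,240,7.6 -> [-67.0, -214.1, 1.9] twist -0.21 len 224 rows 6
540.5,33.5,120,7.6 -> [0.0, 0.0, 120.0] twist 0.0 len 120 rows 3
```

```bash

python3 -m creep '[[[-12,-40,0],0],[[-24,-80,0],0],[[-36,-120,0],-0.06],[[-48,-160,0],-0.13],[[-60,-198,0],-0.21]]' | grep -E 'pos|width|ft'
python3 -m creep '[[[-7,-16,0],0],[[-7,-16,0],0],[[-7,-16,0],0],[[-7,-16,0],0]]' | grep -E 'pos|width|ft'
python3 plan.py 540.5,33.5,120,7.6
```

```text
position: [0.5443, 0.0189, 0.2387]
ft_force: [1.0, 0.2, -0.4]
grip_width: 0.402
position: [0.5366, 0.0306, 0.2392]
ft_force: [0.1, 0.8, -0.2]
grip_width: 0.407
at [536.6  30.6 239.2] yaw 7.49 grip 0.407 40.2 F [ 0.1  0.8 -0.2] t 10.9
540.5,33.5,120,7.6 -> [4.2, -2.4, 119.2] twist -0.002 len 119 rows 3
```

```bash

python3 -m creep '[[[4,-2.5,40],0],[[4,-2.5,80],0],[[4,-2.5,110],0],[[4,-2.5,118],0],[[4,-2.5,118],0]]' | grep -E 'pos|width|ft'
python3 -m creep '[[[0,0,2],0],[[0,0,4],0],[[0,0,4],0]]' | grep -E 'pos|width|ft'
python3 plan.py 540.5,33.5,116,7.6
```

```text
position: [0.5394, 0.0335, 0.12]
ft_force: [0.0, 0.4, 0.9]
grip_width: 0.407
position: [0.5413, 0.0348, 0.1195]
ft_force: [-0.1, -0.1, 0.2]
grip_width: 0.402
at [541.3  34.8 119.5] yaw 7.58 grip 0.402 40.2 F [-0.1 -0.1  0.2] t 11.6
540.5,33.5,116,7.6 -> [-0.9, 1.2, 3.5] twist -0.0 len 4 rows 1
```

```bash

python3 -m creep '[[[0,1,2],0],[[0,1,3],0],[[0,1,3],0]]' | grep -E 'pos|width|ft'
python3 -m creep '[[[0,0,1],0],[[0,0,2],0],[[0,0,2],0]]' | grep -E 'pos|width|ft'
```

```text
position: [0.5412, 0.0338, 0.1166]
ft_force: [-2.7, -1.6, 10.1]
grip_width: 0.405
position: [0.5413, 0.0339, 0.1164]
ft_force: [-14.7, -2.9, 34.1]
grip_width: 0.403
```

```bash

python3 -m creep '[[[0,0,-2],0],[[0,0,-2],0],[[0,0,-2],0]]' | grep -E 'pos|ft'
python3 -m creep '[[[0,0,0],0],[[0,0,0],0],[[0,0,0],0]]' 0.58 | grep -E 'pos|width|ft'
python3 -m creep '[[[0,0,-30],0],[[0,0,-70],0],[[0,0,-110],0],[[0,0,-120],0],[[0,0,-120],0]]' | grep -E 'pos|width|ft'
python3 plan.py 581.7,-268.7,150,-0.5 581.7,-268.7,73,-0.5
python3 - <<'E'
from h import *
c=snap('wrist'); im=c['pixels']; hsv=cv2.cvtColor(im,cv2.COLOR_RGB2HSV); H,S,V=[hsv[...,i].astype(int) for i in range(3)]
m=(H>70)&(H<95)&(S>80); m[:,:200]=0; m[:,500:]=0; blobs(c,m,.05)
E
```

```text
position: [0.5412, 0.0339, 0.1166]
ft_force: [-3.8, -1.0, 14.3]
position: [0.5404, 0.0339, 0.115]
ft_force: [0.4, 0.5, -0.1]
grip_width: 0.583
position: [0.542, 0.0343, 0.2386]
ft_force: [0.6, 0.3, -0.5]
grip_width: 0.578
at [542.   34.3 238.6] yaw 7.6 grip 0.578 0.0 F [ 0.6  0.3 -0.5] t 13.0
581.7,-268.7,150,-0.5 -> [-0.7, 305.6, 88.6] twist 0.141 len 318 rows 8
581.7,-268.7,73,-0.5 -> [0.0, -0.0, 77.0] twist 0.0 len 77 rows 2
[324. 192.] cen [541.8  33.9] rect 539.2 33.6 99 36 ang 7.5
```

```bash

python3 -m creep '[[[0,40,0],0],[[0,80,0],0],[[0,120,5],0],[[0,160,10],0],[[0,200,18],0]]' 0.62| grep -E 'pos'
python3 -m creep '[[[0,36,15],0.07],[[0,70,35],0.141],[[0,105.6,70],0.141],[[0,105.6,100],0.141],[[0,105.6,135],0.141]]' | grep -E 'pos|ft'
python3 -m creep '[[[0,0,0],0],[[0,0,0],0],[[0,0,0],0]]' | grep -E 'pos|ft'
python3 plan.py 581.7,-268.7,74,-0.5
```

```text
position: [0.5665, -0.1662, 0.2156]
position: [0.5794, -0.2723, 0.0785]
ft_force: [0.6, 0.3, -0.6]
position: [0.5817, -0.2682, 0.0833]
ft_force: [0.2, 1.2, 1.0]
at [ 581.7 -268.2   83.3] yaw -0.41 grip 0.619 0.0 F [0.2 1.2 1. ] t 14.2
581.7,-268.7,74,-0.5 -> [0.0, 0.5, 9.3] twist 0.002 len 9 rows 1
```

```bash

python3 -m creep '[[[0,0.5,9],0],[[0,0.5,9],0],[[0,0.5,9],0]]' | grep -E 'pos|ft'
python3 -m creep '[[[0,0,0],0],[[0,0,0],0],[[0,0,0],0],[[0,0,0],0],[[0,0,0],0]]' 0.2 | grep -E 'pos|width|ft|force'
python3 -m creep '[[[0,0,-25],0],[[0,0,-65],0],[[0,0,-105],0],[[0,0,-145],0],[[0,0,-165],0]]' | grep -E 'pos|width|ft|force'
python3 -m creep '[[[0,0,0],0],[[0,0,0],0]]' | grep -E 'pos|width|ft|force'
python3 plan.py 540.5,33.5,240,7.6
```

```text
position: [0.5812, -0.2694, 0.074]
ft_force: [-0.5, 0.7, 0.1]
position: [0.5815, -0.2696, 0.0742]
ft_force: [-0.8, 1.0, 6.7]
grip_width: 0.407
grasp_force: 40.6
position: [0.5821, -0.2696, 0.2438]
ft_force: [1.1, 0.4, -0.3]
grip_width: 0.406
grasp_force: 40.0
position: [0.5813, -0.2696, 0.2395]
ft_force: [-0.4, 0.6, 0.2]
grip_width: 0.403
grasp_force: 40.0
at [ 581.3 -269.6  239.5] yaw -0.48 grip 0.403 40.0 F [-0.4  0.6  0.2] t 15.4
540.5,33.5,240,7.6 -> [-43.3, -302.7, -0.5] twist -0.141 len 306 rows 8
```

```bash

python3 -m creep '[[[-6,-40,0],0],[[-11,-80,0],0],[[-17,-120,0],0],[[-23,-160,0],0],[[-28,-200,0],0]]' | grep -E 'pos|width'
python3 -m creep '[[[-5,-38,0],-0.05],[[-11,-76,0],-0.1],[[-15,-102.5,0],-0.141],[[-15,-102.5,0],-0.141],[[-15,-102.5,0],-0.141]]' | grep -E 'pos|width'
python3 plan.py 540.5,33.5,132,7.6
```

```text
position: [0.5531, -0.0675, 0.2363]
grip_width: 0.405
position: [0.5395, 0.035, 0.2367]
grip_width: 0.409
at [539.5  35.  236.7] yaw 7.8 grip 0.409 40.1 F [-0.6 -0.3 -0.3] t 16.2
540.5,33.5,132,7.6 -> [0.8, 1.6, 104.7] twist 0.003 len 105 rows 3
```

```bash

python3 -m creep '[[[1,1.5,40],0],[[1,1.5,80],0],[[1,1.5,104],0],[[1,1.5,104],0],[[1,1.5,104],0]]' | grep -E 'pos|width|ft'
python3 -m creep '[[[0,0,2],0],[[0,0,4],0],[[0,0,4],0],[[0,0,4],0]]' | grep -E 'pos|width|ft'
python3 plan.py 540.5,33.5,124,7.6
```

```text
position: [0.5408, 0.0309, 0.1329]
ft_force: [-0.5, -0.2, 0.6]
grip_width: 0.406
position: [0.5421, 0.032, 0.1311]
ft_force: [-0.1, -1.2, -0.3]
grip_width: 0.402
at [542.1  32.  131.1] yaw 7.6 grip 0.402 40.1 F [-0.1 -1.2 -0.3] t 17.0
540.5,33.5,124,7.6 -> [-1.4, -1.7, 7.1] twist -0.0 len 7 rows 1
```

```bash

python3 -m creep '[[[-1,-1.5,3],0],[[-1,-1.5,6],0],[[-1,-1.5,6],0],[[-1,-1.5,6],0]]' | grep -E 'pos|width|ft'
python3 plan.py 540.5,33.5,124,7.6
```

```text
position: [0.5405, 0.0336, 0.1241]
ft_force: [0.1, 0.5, 1.3]
grip_width: 0.408
at [540.5  33.6 124.1] yaw 7.62 grip 0.408 40.3 F [0.1 0.5 1.3] t 17.3
540.5,33.5,124,7.6 -> [-0.0, 0.1, 0.1] twist 0.0 len 0 rows 1
```

```bash

python3 -m creep '[[[0,0,1.5],0],[[0,0,1.5],0],[[0,0,1.5],0]]' | grep -E 'pos|ft'
python3 -m creep '[[[0,0,0],0],[[0,0,0],0],[[0,0,0],0]]' 0.58 | grep -E 'pos|width|ft'
python3 -m creep '[[[0,0,-30],0],[[0,0,-70],0],[[0,0,-110],0],[[0,0,-115],0],[[0,0,-115],0]]' | grep -E 'pos|width|ft'
python3 plan.py 584,-363,90,3.8
python3 - <<'E'
from h import *
c=snap('wrist'); im=c['pixels']; hsv=cv2.cvtColor(im,cv2.COLOR_RGB2HSV); H,S,V=[hsv[...,i].astype(int) for i in range(3)]
m=(H>70)&(H<95)&(S>80); m[:,:200]=0; m[:,500:]=0; blobs(c,m,.06)
E
```

```text
position: [0.5406, 0.0337, 0.124]
ft_force: [-9.0, -1.0, 20.1]
position: [0.5403, 0.0334, 0.1223]
ft_force: [-0.3, 0.7, -0.1]
grip_width: 0.581
position: [0.5417, 0.0336, 0.2403]
ft_force: [-0.5, -0.4, -1.6]
grip_width: 0.579
at [541.7  33.6 240.3] yaw 7.6 grip 0.579 0.0 F [-0.5 -0.4 -1.6] t 18.2
584,-363,90,3.8 -> [-10.5, 398.7, 150.3] twist 0.066 len 426 rows 11
[323. 192.] cen [543.7  34.1] rect 541.0 33.8 99 36 ang 7.6
```

```bash

python3 -m creep '[[[-1,40,0],0],[[-2,80,0],0],[[-3,120,5],0],[[-4,160,10],0],[[-5,200,18],0]]' 0.62| grep -E 'pos'
python3 -m creep '[[[-1,40,0],0],[[-2,80,0],0],[[-3,120,15],0.02],[[-4,160,25],0.06],[[-5,194,40],0.066]]' | grep -E 'pos'
python3 -m creep '[[[0,5,0],0],[[0,5,0],0],[[0,5,0],0]]' | grep -E 'pos|ft'
python3 - <<'E'
from h import *
c=snap('wrist'); im=c['pixels']; hsv=cv2.cvtColor(im,cv2.COLOR_RGB2HSV); H,S,V=[hsv[...,i].astype(int) for i in range(3)]
blobs(c,(H>70)&(H<95)&(S>80),.01)
E
python3 plan.py 584,-363,74,3.8
```

```text
position: [0.5613, -0.1674, 0.2179]
position: [0.5818, -0.3613, 0.1773]
position: [0.5827, -0.3624, 0.1777]
ft_force: [1.3, -0.2, -0.2]
[330. 192.] cen [ 587.1 -366.1] rect 584.2 -366.3 100 35 ang 3.8
at [ 583.3 -361.5  178.7] yaw 3.94 grip 0.619 0.0 F [0.2 1.  0.6] t 19.4
584,-363,74,3.8 -> [0.6, 1.5, 104.7] twist 0.002 len 105 rows 3
```

```bash

python3 -m creep '[[[1,4.5,35],0],[[1,4.5,70],0],[[1,4.5,96],0],[[1,4.5,96],0],[[1,4.5,96],0]]' | grep -E 'pos|ft'
python3 -m creep '[[[0,0,0],0],[[0,0,0],0],[[0,0,0],0]]' | grep -E 'pos|ft'
python3 plan.py 584,-366,74,3.8
```

```text
position: [0.5844, -0.3658, 0.0833]
ft_force: [0.1, 0.3, -0.2]
position: [0.5854, -0.3681, 0.086]
ft_force: [-0.0, -0.9, -0.1]
at [ 585.4 -368.1   86. ] yaw 3.84 grip 0.618 0.0 F [-0.  -0.9 -0.1] t 20.1
584,-366,74,3.8 -> [-1.2, -2.1, 12.0] twist 0.001 len 12 rows 1
```

```bash

python3 -m creep '[[[-1,-1.5,11],0],[[-1,-1.5,11],0],[[-1,-1.5,11],0]]' | grep -E 'pos|ft'
python3 -m creep '[[[0,0,0],0],[[0,0,0],0],[[0,0,0],0],[[0,0,0],0],[[0,0,0],0]]' 0.2 | grep -E 'pos|width|ft|force'
python3 -m creep '[[[0,0,-25],0],[[0,0,-65],0],[[0,0,-105],0],[[0,0,-145],0],[[0,0,-165],0]]' | grep -E 'pos|width|ft|force'
python3 -m creep '[[[0,0,0],0],[[0,0,0],0]]' | grep -E 'pos|width|ft|force'
python3 plan.py 540.5,33.5,240,7.6
```

```text
position: [0.5827, -0.3661, 0.0718]
ft_force: [-0.1, -0.5, 0.1]
position: [0.5833, -0.3665, 0.0728]
ft_force: [0.4, 0.5, 1.5]
grip_width: 0.403
grasp_force: 40.6
position: [0.5843, -0.3667, 0.2434]
ft_force: [0.3, 0.1, 0.2]
grip_width: 0.406
grasp_force: 40.3
position: [0.5836, -0.3666, 0.2389]
ft_force: [-0.1, 1.1, -1.2]
grip_width: 0.406
grasp_force: 40.4
at [ 583.6 -366.6  238.9] yaw 3.82 grip 0.406 40.4 F [-0.1  1.1 -1.2] t 21.3
540.5,33.5,240,7.6 -> [-16.3, -402.1, -1.1] twist -0.066 len 402 rows 10
```

```bash

python3 -m creep '[[[-2,-40,0],0],[[-3,-80,0],0],[[-5,-120,0],0],[[-6,-160,0],0],[[-8,-200,0],0]]' | grep -E 'pos|width'
python3 -m creep '[[[-2,-40,0],0],[[-3,-80,0],0],[[-5,-120,0],-0.03],[[-6,-160,0],-0.066],[[-8,-200,0],-0.066]]' | grep -E 'pos|width'
python3 -m creep '[[[0,-2,40],0],[[0,-2,80],0],[[0,-2,95],0],[[0,-2,95],0],[[0,-2,95],0]]' | grep -E 'pos|width|ft'
python3 -m creep '[[[0,0,0],0],[[0,0,0],0],[[0,0,0],0]]' | grep -E 'pos|width|ft'
python3 plan.py 540.5,33.5,133,7.6
```

```text
position: [0.5606, -0.1655, 0.2356]
grip_width: 0.415
position: [0.5392, 0.0332, 0.2359]
grip_width: 0.406
position: [0.5393, 0.0336, 0.1413]
ft_force: [0.1, -0.0, -0.8]
grip_width: 0.407
position: [0.541, 0.0335, 0.1439]
ft_force: [-0.8, 0.5, -0.6]
grip_width: 0.402
at [541.   33.5 143.9] yaw 7.59 grip 0.402 40.3 F [-0.8  0.5 -0.6] t 22.8
540.5,33.5,133,7.6 -> [-0.5, -0.0, 10.9] twist -0.0 len 11 rows 1
```

```bash

python3 -m creep '[[[0,0,5],0],[[0,0,10],0],[[0,0,10],0],[[0,0,10],0]]' | grep -E 'pos|width|ft'
python3 -m creep '[[[0,0,1],0],[[0,0,1],0],[[0,0,1],0]]' | grep -E 'pos|ft'
```

```text
position: [0.5402, 0.0335, 0.1323]
ft_force: [-0.4, 0.5, 0.6]
grip_width: 0.41
position: [0.5402, 0.0336, 0.1321]
ft_force: [-3.7, 0.1, 9.8]
```

```bash

python3 -m creep '[[[0,0,0],0],[[0,0,0],0],[[0,0,0],0]]' 0.58 | grep -E 'pos|width|ft'
python3 -m creep '[[[0,0,-30],0],[[0,0,-70],0],[[0,0,-108],0],[[0,0,-108],0],[[0,0,-108],0]]' | grep -E 'pos|width|ft'
python3 plan.py 424.5,-270,240,3.6
python3 - <<'E'
from h import *
c=snap('wrist'); im=c['pixels']; hsv=cv2.cvtColor(im,cv2.COLOR_RGB2HSV); H,S,V=[hsv[...,i].astype(int) for i in range(3)]
m=(H>70)&(H<95)&(S>80); m[:,:200]=0; m[:,500:]=0; blobs(c,m,.07)
E
```

```text
position: [0.5401, 0.0336, 0.1313]
ft_force: [-0.2, -0.2, 0.5]
grip_width: 0.582
position: [0.5412, 0.0337, 0.2417]
ft_force: [-0.2, -0.2, -0.6]
grip_width: 0.58
at [541.2  33.7 241.7] yaw 7.6 grip 0.58 0.0 F [-0.2 -0.2 -0.6] t 24.1
424.5,-270,240,3.6 -> [-155.9, 285.6, 1.7] twist 0.07 len 325 rows 8
[324. 193.] cen [544.4  34.1] rect 541.6 33.7 100 36 ang 7.6
```

```bash

python3 -m creep '[[[-20,36,0],0],[[-39,71,0],0],[[-58,107,0],0],[[-78,143,0],0],[[-97,178,0],0]]' 0.62| grep -E 'pos'
python3 -m creep '[[[-20,36,10],0.03],[[-39,71,20],0.07],[[-59,107.5,35],0.07],[[-59,107.5,60],0.07],[[-59,107.5,60],0.07]]' | grep -E 'pos'
python3 -m creep '[[[0,0,0],0],[[0,0,0],0],[[0,0,0],0]]' | grep -E 'pos|ft'
python3 - <<'E'
from h import *
c=snap('wrist'); im=c['pixels']; hsv=cv2.cvtColor(im,cv2.COLOR_RGB2HSV); H,S,V=[hsv[...,i].astype(int) for i in range(3)]
blobs(c,(H>70)&(H<95)&(S>80),.01)
E
python3 plan.py 424.5,-270,74,3.6
```

```text
position: [0.4658, -0.1574, 0.238]
position: [0.4194, -0.2714, 0.174]
position: [0.4245, -0.269, 0.1806]
ft_force: [0.2, 0.1, -0.1]
[329. 194.] cen [ 427.5 -272.6] rect 424.6 -272.7 99 35 ang 3.8
at [ 424.5 -269.2  180.7] yaw 3.72 grip 0.615 0.0 F [0.2 0.2 0.2] t 25.3
424.5,-270,74,3.6 -> [-0.1, 0.8, 106.7] twist 0.002 len 107 rows 3
```

```bash

python3 -m creep '[[[0,3,35],0],[[0,3,70],0],[[0,3,98],0],[[0,3,98],0],[[0,3,98],0]]' | grep -E 'pos|ft'
python3 -m creep '[[[0,0,0],0],[[0,0,0],0],[[0,0,0],0]]' | grep -E 'pos|ft'
python3 plan.py 424.5,-272.5,74,3.6
```

```text
position: [0.4238, -0.2723, 0.0818]
ft_force: [0.5, -1.0, 0.7]
position: [0.4247, -0.2736, 0.0835]
ft_force: [-0.1, -0.1, 0.5]
at [ 424.7 -273.6   83.5] yaw 3.6 grip 0.619 0.0 F [-0.1 -0.1  0.5] t 25.9
424.5,-272.5,74,3.6 -> [-0.1, -1.1, 9.5] twist 0.0 len 10 rows 1
```

```bash

python3 -m creep '[[[0,-1,9],0],[[0,-1,9],0],[[0,-1,9],0]]' | grep -E 'pos|ft'
python3 -m creep '[[[0,0,0],0],[[0,0,0],0],[[0,0,0],0],[[0,0,0],0],[[0,0,0],0]]' 0.2 | grep -E 'pos|width|ft|force'
python3 -m creep '[[[0,0,-25],0],[[0,0,-65],0],[[0,0,-105],0],[[0,0,-145],0],[[0,0,-165],0]]' | grep -E 'pos|width|ft|force'
python3 -m creep '[[[0,0,0],0],[[0,0,0],0]]' | grep -E 'pos|width|ft|force'
python3 plan.py 540.5,33.5,240,7.6
```

```text
position: [0.4233, -0.2718, 0.0723]
ft_force: [-0.7, 0.1, 0.4]
position: [0.4238, -0.2721, 0.0728]
ft_force: [-0.2, 0.2, 3.9]
grip_width: 0.413
grasp_force: 40.3
position: [0.4246, -0.2723, 0.2423]
ft_force: [0.7, -0.2, -0.7]
grip_width: 0.408
grasp_force: 40.2
position: [0.4238, -0.2723, 0.2384]
ft_force: [-0.6, 0.0, 0.1]
grip_width: 0.405
grasp_force: 40.2
at [ 423.8 -272.3  238.4] yaw 3.59 grip 0.405 40.2 F [-0.6  0.   0.1] t 27.2
540.5,33.5,240,7.6 -> [135.6, -297.9, -1.6] twist -0.07 len 327 rows 8
```

```bash

python3 -m creep '[[[17,-37,0],0],[[34,-74,0],0],[[51,-111,0],0],[[68,-148,0],0],[[84,-184,0],0]]' | grep -E 'pos|width'
python3 -m creep '[[[17,-37,0],-0.03],[[34,-74,0],-0.07],[[51.6,-114,0],-0.07],[[51.6,-114,0],-0.07],[[51.6,-114,0],-0.07]]' | grep -E 'pos|width'
python3 -m creep '[[[0,0,40],0],[[0,0,75],0],[[0,0,84],0],[[0,0,84],0],[[0,0,84],0]]' | grep -E 'pos|width|ft'
python3 -m creep '[[[0,0,0],0],[[0,0,0],0],[[0,0,0],0]]' | grep -E 'pos|width|ft'
python3 plan.py 540.5,33.5,143,7.6
```

```text
position: [0.4955, -0.0811, 0.2359]
grip_width: 0.407
position: [0.5397, 0.0372, 0.2357]
grip_width: 0.411
position: [0.5402, 0.0333, 0.1539]
ft_force: [0.1, 0.4, 0.4]
grip_width: 0.408
position: [0.541, 0.0338, 0.1551]
ft_force: [0.4, -0.4, 0.3]
grip_width: 0.409
at [541.   33.8 155.1] yaw 7.59 grip 0.409 40.2 F [ 0.4 -0.4  0.3] t 28.7
540.5,33.5,143,7.6 -> [-0.5, 0.3, 12.1] twist -0.0 len 12 rows 1
```

```bash

python3 -m creep '[[[0,0,6],0],[[0,0,11.5],0],[[0,0,11.5],0],[[0,0,11.5],0]]' | grep -E 'pos|width|ft'
python3 -m creep '[[[0,0,1],0],[[0,0,1],0],[[0,0,1],0]]' | grep -E 'pos|ft'
```

```text
position: [0.5406, 0.0337, 0.1421]
ft_force: [1.2, -0.8, 2.4]
grip_width: 0.405
position: [0.5407, 0.0337, 0.142]
ft_force: [-3.3, -0.8, 13.3]
```

Release, rise, and look at the stack and at the plate.

```bash

python3 -m creep '[[[0,0,0],0],[[0,0,0],0],[[0,0,0],0]]' 0.58 | grep -E 'pos|width|ft'
python3 -m creep '[[[0,0,-30],0],[[0,0,-70],0],[[0,0,-108],0],[[0,0,-148],0],[[0,0,-148],0]]' | grep -E 'pos|width|ft'
python3 - <<'E'
from h import *
c=snap('wrist','w5.png'); np.savez('w5.npz',**c);im=c['pixels']; hsv=cv2.cvtColor(im,cv2.COLOR_RGB2HSV); H,S,V=[hsv[...,i].astype(int) for i in range(3)]
m=(H>70)&(H<95)&(S>80); m[:,:200]=0; m[:,500:]=0; blobs(c,m,.08)
y=(H>20)&(H<28)&(S>170)&(V>150); blobs(c,y,.01,100)
print(c['pixels'][220,35])
c=snap('top');P=pts(c); k=P[170:205,300:330,2]; print('top z',np.sort(k[(k>.06)&(k<.1)]).round(3)[::8])
E
```

```text
position: [0.5399, 0.0339, 0.1406]
ft_force: [0.0, 0.4, 0.0]
grip_width: 0.586
position: [0.5425, 0.0349, 0.2964]
ft_force: [0.9, 0.4, 0.8]
grip_width: 0.575
[325. 182.] cen [544.4  34.1] rect 542.0 33.9 100 36 ang 7.7
[104. 271.] cen [391.9 263.7] rect 391.8 263.2 81 18 ang 71.4
[175. 394.] cen [227.7 182.8] rect 226.2 183.0 22 11 ang -29.1
[125  94  62]
top z []
```

View pics/w5.png

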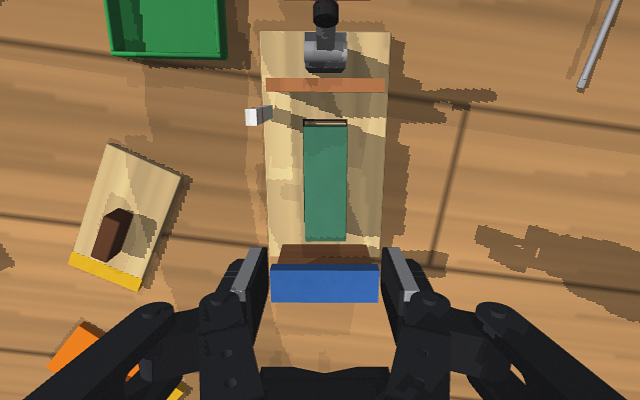

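The slat stack is at (325,182), within 2 mm of the outline, with all 5 boards on it. The plywood plate is at (127,218) with its yellow edge at (104,271). Since the tool can't pitch, I'll tilt the plate in the grip by setting its far half on top of the blue lip (z 108) from the robot side and lowering. Then I carry it tilted to the press.

```bash

python3 - <<'E'
from h import *
c=dict(np.load('w5.npz'))
q=ray(c,[(110,143),(187,178),(139,288),(68,260)],.01)[:,:2];print('plate',q.round().tolist(),q.mean(0))
for a,b in((3,0),(2,1)): d=q[b]-q[a]; print(np.degrees(np.arctan2(d[1],d[0])),np.hypot(*d))
t=ray(c,[(120,208),(133,213)],.038)[:,:2];print('rib far top edge',t.tolist())
E
python3 plan.py 457,238,200,-19 457,238,91,-19
```

```text
plate [[539.0, 252.0], [513.0, 174.0], [376.0, 226.0], [401.0, 303.0]] [456.96926236 238.81405727]
-20.379236356745498 147.40994671118276
-20.53561539651531 146.48439235018478
rib far top edge [[481.67346033419216, 228.52576433244812], [478.1035107694645, 215.982070944798]]
at [540.7  34.  290.2] yaw 7.6 grip 0.582 0.0 F [-0.3 -0.4 -1.1] t 30.0
457,238,200,-19 -> [-56.0, -213.3, 90.2] twist 0.464 len 238 rows 6
457,238,91,-19 -> [0.0, -0.0, 109.0] twist 0.0 len 109 rows 3
```

```bash

python3 -m creep '[[[-13,-37,0],0.1],[[-26,-74,0],0.2],[[-38,-111,0],0.3],[[-48,-148,20],0.4],[[-55,-175,50],0.47]]' | grep -E 'pos'
python3 -m creep '[[[0,0,0],0.01],[[0,0,0],0.01],[[0,0,0],0.01]]' | grep -E 'pos'
python3 plan.py 462,237,160,-20 
python3 - <<'E'
from h import *
c=snap('wrist','w6.png'); np.savez('w6.npz',**c);im=c['pixels']; hsv=cv2.cvtColor(im,cv2.COLOR_RGB2HSV); H,S,V=[hsv[...,i].astype(int) for i in range(3)]
blobs(c,(H>20)&(H<28)&(S>170)&(V>150),.01,100)
E
```

```text
position: [0.4616, 0.2025, 0.24]
position: [0.4625, 0.1989, 0.2386]
at [462.5 198.9 238.6] yaw -19.84 grip 0.577 0.0 F [ 0.7 -0.1  0.7] t 30.7
462,237,160,-20 -> [-13.4, -35.6, 78.6] twist 0.003 len 87 rows 3
[298. 269.] cen [388.  251.9] rect 388.0 252.1 56 18 ang 71.7
```

View pics/w6.png

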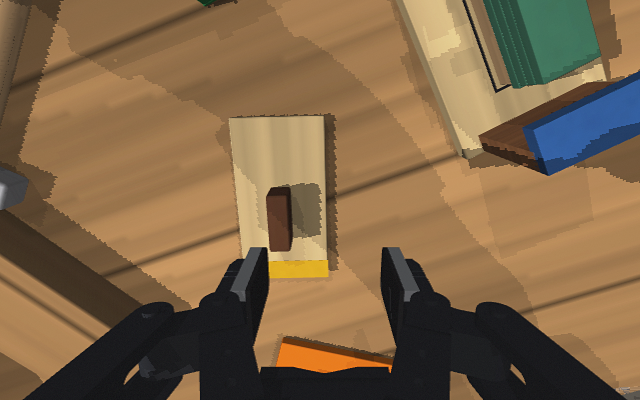

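The plate spans (229,117) to (328,277), with the rib top at about (278,220).

```bash

python3 - <<'E'
from h import *
c=dict(np.load('w6.npz')); hsv=cv2.cvtColor(c['pixels'],cv2.COLOR_RGB2HSV)
q=ray(c,[(229,117),(325,115),(328,277)],.01)[:,:2];print(q.round(1).tolist(),'cen',((q[0]+q[2])/2).round(1)); d=q[1]-q[2]; print(np.degrees(np.arctan2(d[1],d[0])),np.hypot(*d))
print('rib', ray(c,[(267,188),(288,190),(289,250),(270,250)],.038).round().tolist())
print(hsv[205:245:8,262:298:3,2])
E
python3 plan.py 462,237,160,-20 
```

```text
[[538.3, 255.0], [512.9, 179.7], [370.0, 228.2]] cen [454.2 241.6]
-18.72160922244898 150.86350484154542
rib [[477.0, 242.0, 38.0], [470.0, 227.0, 38.0], [421.0, 245.0, 38.0], [426.0, 260.0, 38.0]]
[[195 195  85  88  85  86  85  87  66  33  97  95]
 [194 202  97  98  86  86  85  84  78  34  97  96]
 [192 200  92  98  99  96  98  86  83  33  85  95]
 [187 197 106  98  96  95  96  96  94  38  65 126]
 [218 223 224  95  96  95  96  95  95  54  83 119]]
at [463.1 198.6 239.2] yaw -19.91 grip 0.579 0.0 F [-0.3  0.3  0.3] t 30.8
462,237,160,-20 -> [-14.1, -35.7, 79.2] twist 0.002 len 88 rows 3
```

```bash

python3 -m creep '[[[-8,-20,10],0],[[-15,-37.5,40],-0.01],[[-15,-37.5,80],-0.01],[[-15,-37.5,120],-0.01],[[-15,-37.5,138],-0.01]]' 0.5 20| grep -E 'pos|ft'
python3 -m creep '[[[0,0,0],0],[[0,0,0],0],[[0,0,0],0]]' | grep -E 'pos|ft'
python3 plan.py 462,239,92,-19.2
```

```text
position: [0.4614, 0.2385, 0.099]
ft_force: [0.0, -0.0, -0.5]
position: [0.4628, 0.2401, 0.1036]
ft_force: [0.6, 0.3, 0.5]
at [462.8 240.1 103.6] yaw -19.36 grip 0.501 0.0 F [0.6 0.3 0.5] t 31.4
462,239,92,-19.2 -> [-0.4, 1.3, 11.6] twist -0.003 len 12 rows 1
```

```bash

python3 -m creep '[[[0,1,11.5],0],[[0,1,11.5],0],[[0,1,11.5],0]]' | grep -E 'pos|ft'
python3 -m creep '[[[0,0,0],0],[[0,0,0],0],[[0,0,0],0],[[0,0,0],0],[[0,0,0],0]]' 0.0 40| grep -E 'pos|ft|width|force'
python3 -m creep '[[[0,0,-20],0],[[0,0,-50],0],[[0,0,-90],0],[[0,0,-130],0],[[0,0,-140],0]]' | grep -E 'pos|ft|width|force'
python3 -m creep '[[[0,0,0],0],[[0,0,0],0],[[0,0,0],0]]' | grep -E 'pos|ft|width|force'
python3 plan.py 414,16.5,235,7.6
```

```text
position: [0.4615, 0.2386, 0.0906]
ft_force: [-0.2, 0.1, 0.7]
position: [0.4615, 0.2391, 0.0909]
ft_force: [-0.5, -0.1, 5.9]
grip_width: 0.204
grasp_force: 40.6
position: [0.4626, 0.2402, 0.2363]
ft_force: [1.2, 1.6, -2.5]
grip_width: 0.2
grasp_force: 39.6
position: [0.4603, 0.2385, 0.2283]
ft_force: [-0.8, 0.0, -2.1]
grip_width: 0.202
grasp_force: 39.6
at [460.3 238.5 228.3] yaw -19.32 grip 0.202 39.6 F [-0.8  0.  -2.1] t 32.8
414,16.5,235,7.6 -> [29.7, 224.8, -6.7] twist -0.47 len 227 rows 6
```

```bash

python3 -m creep '[[[5,37,-10],-0.1],[[10,74,-20],-0.2],[[15,111,-20],-0.3],[[20,148,-20],-0.4],[[25,185,-20],-0.47]]' | grep -E 'pos|ft|width'
python3 -m creep '[[[0,0,0],0],[[0,0,0],0],[[0,0,0],0]]' | grep -E 'pos|ft|width|force'
python3 plan.py 414,16.5,235,7.6
python3 - <<'E'
from h import *
c=snap('wrist','w7.png')
c=snap('side','s7.png')
cv2.imwrite('pics/s7c.png',cv2.resize(c['pixels'][130:290,220:420,::-1],None,fx=3,fy=3,interpolation=cv2.INTER_CUBIC))
E
```

```text
position: [0.4221, 0.0543, 0.2484]
ft_force: [1.2, -0.8, -1.6]
grip_width: 0.202
position: [0.423, 0.0563, 0.249]
ft_force: [0.2, -0.5, -2.1]
grip_width: 0.2
grasp_force: 39.9
at [423.   56.3 249. ] yaw 7.56 grip 0.2 39.9 F [ 0.2 -0.5 -2.1] t 33.4
414,16.5,235,7.6 -> [-14.1, 38.3, 14.0] twist -0.001 len 43 rows 2
```

View pics/s7c.png

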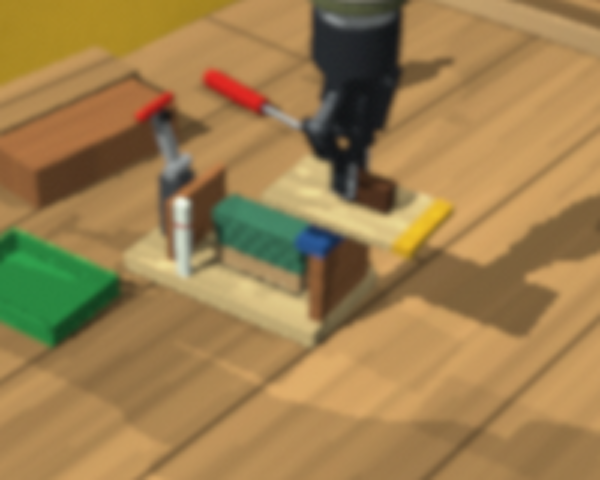

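The plate is held about level, and the grip is on the +x part of the rib. I move it over the lip's robot side, then lower it with a weak grip.

```bash

python3 -m creep '[[[-14,38,10],0],[[-14,38,30],0],[[-14,38,44],0],[[-14,38,44],0],[[-14,38,44],0]]' - 20 | grep -E 'pos|ft|width|force'
python3 -m creep '[[[0,0,3],0],[[0,0,6],0],[[0,0,9],0],[[0,0,9],0]]' | grep -E 'pos|ft|width|force'
python3 plan.py 412,16.5,190,7.6
```

```text
position: [0.4144, 0.0175, 0.2057]
ft_force: [-0.8, 0.8, -0.9]
grip_width: 0.199
grasp_force: 39.9
position: [0.4148, 0.017, 0.1977]
ft_force: [-2.1, 0.4, 4.4]
grip_width: 0.202
grasp_force: 40.8
at [414.8  17.  197.7] yaw 7.64 grip 0.202 40.8 F [-2.1  0.4  4.4] t 34.3
412,16.5,190,7.6 -> [-2.9, 0.1, 7.7] twist 0.001 len 8 rows 1
```

```bash

python3 -m creep '[[[0,0,0],0],[[0,0,1],0],[[0,0,2],0]]' 0.0 20 | grep -E 'pos|ft|width|force'
python3 -m creep '[[[0,0,1],0],[[0,0,2],0],[[0,0,3],0]]' | grep -E 'pos|ft|width|force'
python3 -m creep '[[[0,0,1],0],[[0,0,2],0],[[0,0,3],0]]' | grep -E 'pos|ft|width|force'
```

```text
position: [0.4144, 0.017, 0.1962]
ft_force: [-14.6, -0.3, 19.6]
grip_width: 0.202
grasp_force: 42.9
position: [0.4138, 0.0169, 0.1931]
ft_force: [-13.2, 1.1, 17.6]
grip_width: 0.203
grasp_force: 43.1
position: [0.4135, 0.0168, 0.1898]
ft_force: [-14.1, 0.8, 17.8]
grip_width: 0.195
grasp_force: 43.4
```

```bash

python3 -m creep '[[[-1,0,1.5],0],[[-2,0,3],0],[[-3,0,4],0]]' | grep -E 'pos|ft|width|force'
python3 -m creep '[[[0,0,1],0],[[0,0,2],0],[[0,0,3],0]]' | grep -E 'pos|ft|width|force'
python3 -m creep '[[[0,0,-15],0],[[0,0,-40],0],[[0,0,-60],0],[[0,0,-60],0],[[0,0,-60],0]]' 0.0 60 | grep -E 'pos|ft|width|force'
python3 - <<'E'
from h import *
c=snap('wrist')
cv2.imwrite('pics/w8.png',c['pixels'][:,:,::-1]); np.savez('w8.npz',**c)
c=snap('side'); np.savez('s8.npz',**c)
cv2.imwrite('pics/s8c.png',cv2.resize(c['pixels'][120:280,220:420,::-1],None,fx=3,fy=3,interpolation=cv2.INTER_CUBIC))
E
```

```text
position: [0.4119, 0.0166, 0.1861]
ft_force: [-4.3, 1.5, 11.4]
grip_width: 0.2
grasp_force: 42.9
position: [0.4112, 0.0165, 0.1828]
ft_force: [-9.3, 1.3, 12.4]
grip_width: 0.2
grasp_force: 43.3
position: [0.4121, 0.0163, 0.2427]
ft_force: [0.2, 1.3, -3.0]
grip_width: 0.195
grasp_force: 61.6
```

View pics/s8c.png

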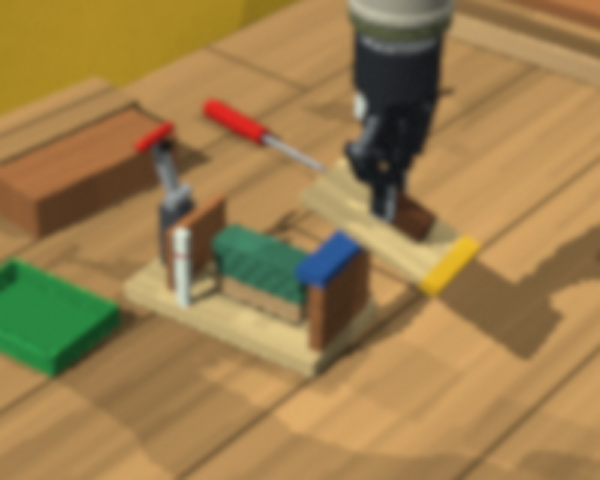

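The plate is now clearly tilted with its yellow edge down, yellow at about (452,265) in the crop. I measure the tilt and the edge position.

```bash
cat > tilt.py <<'E'
from h import *
import sys
O=np.array([540.5,33.5]); a=np.radians(7.6); ex=np.array([np.cos(a),np.sin(a)]); ey=np.array([-np.sin(a),np.cos(a)])
def press(P): # mm world -> press frame
    q=P[...,:2]-O; return np.stack([q@ex,q@ey,P[...,2]],-1)
def run(n):
    c=camera(n); im=c['pixels']; hsv=cv2.cvtColor(im,cv2.COLOR_RGB2HSV); H,S,V=[hsv[...,i].astype(int) for i in range(3)]
    Q=press(pts(c)*1000); T=press(manip.get_obs()['position']*1000); print(n,'tcp press',T.round(1))
    near=(abs(Q[...,0]-T[0])<120)&(abs(Q[...,1]-T[1])<42)&(Q[...,2]<T[2]-55)&(Q[...,2]>T[2]-150)&(c['z_map']>0)
    pale=near&(H>14)&(H<30)&(V>130)&(S<130)
    yel=near&(H>18)&(H<28)&(S>170)&(V>120)
    p=Q[pale|yel]; print(len(p),yel.sum())
    for k in range(6):
        A=np.c_[p[:,0],p[:,1],np.ones(len(p))]; s=np.linalg.lstsq(A,p[:,2],rcond=None)[0]; r=p[:,2]-A@s
        p=p[abs(r)<max(2.5,1.5*np.std(r))]
    print('plane slopes x,y',s.round(3),'n',len(p),'tilt',np.arctan(s[0]).round(3))
    y=Q[yel]; r=y[:,2]-np.c_[y[:,:2],np.ones(len(y))]@s; y=y[abs(r)<4]
    print('yellow top: x',np.percentile(y[:,0],[2,50,98]).round(1),'y',np.percentile(y[:,1],[2,50,98]).round(1),'z',np.percentile(y[:,2],[2,50,98]).round(1))
    print('plate x range',np.percentile(p[:,0],[1,99]).round(1),'z',np.percentile(p[:,2],[1,99]).round(1))
for n in sys.argv[1:]: run(n)
E
python3 tilt.py side wrist
```

```text
side tcp press [-1.306e+02 -1.000e-01  2.410e+02]
834 155
plane slopes x,y [ 3.32000e-01 -1.00000e-02  2.08369e+02] n 596 tilt 0.321
yellow top: x [-205.3 -197.6 -189.3] y [-36.8   3.6  38.9] z [138.2 142.7 146.5]
plate x range [-204.6  -66.3] z [139.3 185.5]
wrist tcp press [-1.306e+02 -1.000e-01  2.410e+02]
31169 299
plane slopes x,y [ 3.35000e-01 -1.00000e-03  2.06937e+02] n 29770 tilt 0.324
yellow top: x [-206.6 -199.5 -190.2] y [-17.7  11.2  16.8] z [137.2 140.1 143.4]
plate x range [-188.6  -63.5] z [143.6 185.5]
```

```bash

python3 plan.py 560.3,36.1,245,7.6
```

```text
at [411.1  16.2 241. ] yaw 7.61 grip 0.187 61.5 F [-0.1  0.3 -1.2] t 36.1
560.3,36.1,245,7.6 -> [150.5, 0.0, -4.0] twist 0.0 len 151 rows 4
```

```bash

python3 -m creep '[[[30,0,-6],0],[[70,0,-6],0],[[110,0,-6],0],[[140,0,-6],0],[[150.5,0,-4],0]]' | grep -E 'pos|ft|width|force'
python3 -m creep '[[[0,0,0],0],[[0,0,0],0],[[0,0,0],0]]' | grep -E 'pos|ft|width|force'
python3 tilt.py side
python3 plan.py 560.3,36.1,200,7.6
```

```text
position: [0.5637, 0.0368, 0.2447]
ft_force: [-0.9, 0.4, -2.2]
grip_width: 0.193
grasp_force: 61.5
position: [0.5597, 0.036, 0.2455]
ft_force: [0.8, 0.3, -2.7]
grip_width: 0.196
grasp_force: 61.5
side tcp press [ 1.930e+01 -2.000e-01  2.459e+02]
748 140
plane slopes x,y [ 3.36000e-01 -4.00000e-03  1.63139e+02] n 534 tilt 0.324
yellow top: x [-55.7 -48.1 -39.6] y [-38.8   2.3  39.4] z [141.9 147.  150.4]
plate x range [-55.3  82.9] z [144.  190.4]
at [559.7  35.9 245.9] yaw 7.6 grip 0.197 61.5 F [-0.8 -0.3 -1. ] t 36.9
560.3,36.1,200,7.6 -> [0.6, -0.1, 45.9] twist 0.0 len 46 rows 2
```

```bash

python3 -m creep '[[[0.5,0,15],0],[[0.5,0,30],0],[[0.5,0,42],0],[[0.5,0,46],0],[[0.5,0,46],0]]' | grep -E 'pos|ft|width'
python3 -m creep '[[[0,0,0],0],[[0,0,0],0],[[0,0,0],0]]' | grep -E 'pos|ft|width'
python3 plan.py 548.4,34.6,195,7.6 542.5,33.8,191,7.6
```

```text
position: [0.5604, 0.036, 0.1993]
ft_force: [0.8, 0.4, -1.6]
grip_width: 0.194
position: [0.5617, 0.0363, 0.201]
ft_force: [0.4, 0.0, -2.0]
grip_width: 0.193
at [561.7  36.3 201. ] yaw 7.61 grip 0.193 61.5 F [ 0.4  0.  -2. ] t 37.5
548.4,34.6,195,7.6 -> [-13.4, -0.1, 6.0] twist 0.0 len 15 rows 1
542.5,33.8,191,7.6 -> [-6.0, 0.0, 4.0] twist 0.0 len 7 rows 1
```

```bash

python3 -m creep '[[[-1,0,5],0],[[-3,0,6],0],[[-8,0,6.5],0],[[-13,0,7],0],[[-13,0,7],0]]' | grep -E 'pos|ft|width'
python3 -m creep '[[[0,0,0],0],[[0,0,0],0],[[0,0,0],0]]' | grep -E 'pos|ft|width'
python3 tilt.py side
python3 plan.py 542.5,33.8,191,7.6
```

```text
position: [0.5473, 0.0343, 0.193]
ft_force: [0.9, -0.1, -1.9]
grip_width: 0.194
position: [0.5486, 0.0345, 0.1933]
ft_force: [-0.3, 1.1, -1.6]
grip_width: 0.196
side tcp press [ 8.100e+00 -1.000e-01  1.933e+02]
663 4
plane slopes x,y [3.3400e-01 7.0000e-03 1.1438e+02] n 437 tilt 0.322
yellow top: x [-55.9 -55.9 -55.9] y [41.3 41.3 41.3] z [94.6 94.6 94.6]
plate x range [-52.4  71.2] z [ 96.3 137.9]
at [548.6  34.5 193.3] yaw 7.61 grip 0.191 61.5 F [-0.1 -0.3 -1.6] t 38.2
542.5,33.8,191,7.6 -> [-6.1, -0.1, 2.3] twist 0.0 len 7 rows 1
```

```bash

python3 -m creep '[[[-3,0,0],0],[[-6,0,1],0],[[-6,0,1],0],[[-6,0,1],0],[[-6,0,1],0]]' 0.0 20 | grep -E 'pos|ft|width|force'
python3 -m creep '[[[0,0,2],0],[[0,0,4],0],[[0,0,6],0],[[0,0,6],0]]' | grep -E 'pos|ft|width|force'
python3 -m creep '[[[0.5,0,1],0],[[1,0,2],0],[[1,0,2],0]]' | grep -E 'pos|ft|width|force'
```

```text
position: [0.5424, 0.0337, 0.1922]
ft_force: [-0.2, 0.6, -2.0]
grip_width: 0.197
grasp_force: 61.5
position: [0.5424, 0.0337, 0.1858]
ft_force: [0.2, 0.1, -0.9]
grip_width: 0.194
grasp_force: 61.6
position: [0.5435, 0.0339, 0.1845]
ft_force: [-1.6, 0.3, 4.7]
grip_width: 0.192
grasp_force: 62.4
```

```bash

python3 -m creep '[[[0.3,0,1],0],[[0.6,0,2],0],[[1,0,3],0]]' | grep -E 'pos|ft|width|force'
python3 -m creep '[[[0.3,0,1],0],[[0.6,0,2],0],[[1,0,3],0]]' | grep -E 'pos|ft|width|force'
python3 tilt.py side
```

```text
position: [0.5451, 0.0341, 0.1823]
ft_force: [-0.0, -0.1, 6.3]
grip_width: 0.193
grasp_force: 62.8
position: [0.5465, 0.0343, 0.1796]
ft_force: [-0.2, -0.2, 9.9]
grip_width: 0.195
grasp_force: 63.2
side tcp press [  6.1  -0.  179.4]
715 14
plane slopes x,y [ 2.26000e-01 -8.00000e-03  1.03391e+02] n 406 tilt 0.222
yellow top: x [-67.1 -63.  -58. ] y [38.2 38.5 40.2] z [85.8 87.  89.4]
plate x range [-54.1  72.4] z [ 90.1 120.6]
```

```bash

python3 -m creep '[[[0,0,1],0],[[0,0,2],0],[[0,0,3],0]]' | grep -E 'pos|ft|force'
python3 -m creep '[[[0,0,1],0],[[0,0,2],0],[[0,0,3],0]]' | grep -E 'pos|ft|force'
python3 tilt.py side
```

```text
position: [0.5466, 0.0342, 0.1767]
ft_force: [0.2, 0.3, 11.8]
grasp_force: 63.7
position: [0.5467, 0.0343, 0.1737]
ft_force: [1.1, -0.8, 7.8]
grasp_force: 63.7
side tcp press [ 6.200e+00 -1.000e-01  1.735e+02]
819 9
plane slopes x,y [ 1.2600e-01 -9.0000e-03  9.8607e+01] n 384 tilt 0.125
yellow top: x [-71.5 -67.3 -62.6] y [38.3 40.  40.9] z [86.6 86.8 87. ]
plate x range [-54.4 103.9] z [ 90.9 110.1]
```

```bash

python3 -m creep '[[[-0.5,0,1],0],[[-1,0,2],0],[[-1,0,3],0]]' | grep -E 'pos|ft|force'
python3 -m creep '[[[0,0,1],0],[[0,0,2],0],[[0,0,3],0]]' | grep -E 'pos|ft|force'
python3 tilt.py side
```

```text
position: [0.5469, 0.0343, 0.1718]
ft_force: [3.9, 1.2, 14.7]
grasp_force: 65.1
position: [0.5487, 0.0346, 0.1704]
ft_force: [8.2, 1.3, 22.1]
grasp_force: 66.4
side tcp press [  8.3  -0.  170.4]
991 8
plane slopes x,y [ 0.233 -0.439 77.463] n 834 tilt 0.229
yellow top: x [-51.7 -51.7 -51.7] y [12.5 12.5 12.5] z [57.8 57.8 57.8]
plate x range [-66.8 106.4] z [ 20.9 108.2]
```

```bash

python3 - <<'E'
from h import *
c=snap('side'); np.savez('s9.npz',**c)
a=cv2.resize(c['pixels'][150:250,250:360,::-1],None,fx=5,fy=5,interpolation=cv2.INTER_CUBIC)
cv2.imwrite('pics/s9c.png',a)
E
python3 plan.py
```

```text
at [548.7  34.6 170.5] yaw 7.61 grip 0.197 66.0 F [ 7.   0.8 20.9] t 40.9
```

View pics/s9c.png

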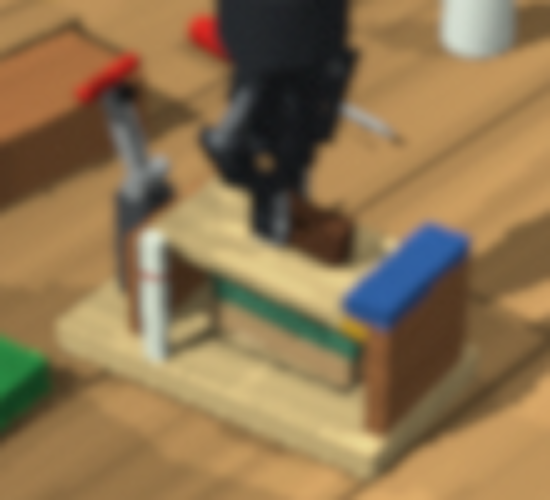

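The plate is hooked under the lip and almost down, with its far end near (190,215) above the stop. I measure with a tighter filter.

```bash
cat > flat.py <<'E'
from tilt import *
for n in('side','top'):
    c=camera(n); hsv=cv2.cvtColor(c['pixels'],cv2.COLOR_RGB2HSV); H,S,V=[hsv[...,i].astype(int) for i in range(3)]
    Q=press(pts(c)*1000)
    k=(c['z_map']>0)&(H>14)&(H<30)&(V>130)&(S<130)&(Q[...,2]>83)&(Q[...,2]<125)&(abs(Q[...,1])<45)&(Q[...,0]>-58)&(Q[...,0]<95)
    p=Q[k]
    if len(p)<30: print(n,len(p)); continue
    for i in range(6):
        A=np.c_[p[:,0],p[:,1],np.ones(len(p))]; s=np.linalg.lstsq(A,p[:,2],rcond=None)[0]; r=p[:,2]-A@s
        p=p[abs(r)<max(2.5,2*np.std(r))]
    print(n,'plane',s.round(3),len(p),'x',np.percentile(p[:,0],[1,99]).round(1),'y',np.percentile(p[:,1],[1,99]).round(1))
E
python3 flat.py
```

```text
side plane [ 7.8000e-02 -1.2000e-02  9.6346e+01] 407 x [-51.3  71.8] y [-37.   41.4]
top 0
```

```bash

python3 -m creep '[[[0,0,-1],0],[[0,0,-1],0]]' | grep -E 'pos|ft|force'
python3 -m creep '[[[0,0,-1],0],[[0,0,-1],0],[[0,0,-1],0],[[0,0,-1],0]]' 0.5 | grep -E 'pos|ft|force|width'
python3 -m creep '[[[0,0,-30],0],[[0,0,-70],0],[[0,0,-110],0],[[0,0,-150],0],[[0,0,-150],0]]' | grep -E 'pos|ft|force'
python3 flat.py
python3 - <<'E'
from h import *
c=snap('wrist','w10.png'); np.savez('w10.npz',**c)
E
```

```text
position: [0.5481, 0.0345, 0.1709]
ft_force: [7.7, 1.1, 15.1]
grasp_force: 65.4
position: [0.5441, 0.0339, 0.1677]
ft_force: [0.3, 0.5, -0.1]
grip_width: 0.501
grasp_force: 0.0
position: [0.5465, 0.0343, 0.3262]
ft_force: [1.0, 0.3, 0.1]
grasp_force: 0.0
side plane [ 3.0000e-03 -4.0000e-03  9.2413e+01] 463 x [-50.2  80. ] y [-40.3  40. ]
top 0
```

View pics/w10.png

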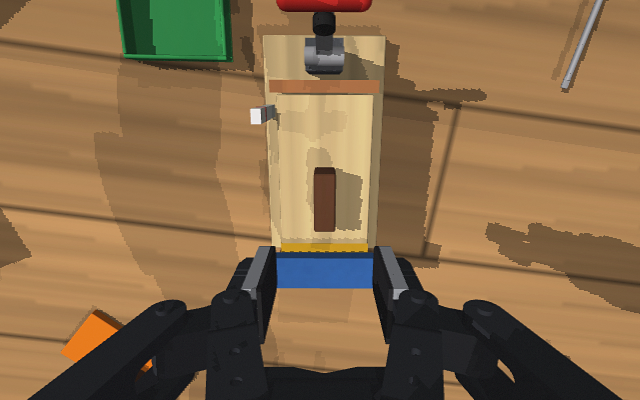

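The plate lies flat (slope 0.003), with its yellow edge under the lip at (325,248) and its far edge inside the stop at (325,92). Next is the clamp: I locate the red bar.

```bash
cat > bar.py <<'E'
from tilt import *
c=camera('side'); hsv=cv2.cvtColor(c['pixels'],cv2.COLOR_RGB2HSV); H,S,V=[hsv[...,i].astype(int) for i in range(3)]
Q=press(pts(c)*1000)
k=(c['z_map']>0)&((H<5)|(H>175))&(S>150)&(abs(Q[...,1])<45)&(Q[...,0]>-20)&(Q[...,0]<180)&(Q[...,2]>60)
print('bar',k.sum(),np.median(Q[k],0).round(1),np.percentile(Q[k],[5,95],axis=0).round(1).tolist())
E
python3 bar.py; python3 plan.py 716.9,57,320,7.6 716.9,57,206,7.6
```

```text
bar 35 [126.4   5.9 166.2] [[122.9, -11.6, 161.6], [131.1, 24.3, 169.3]]
at [544.   33.9 316.9] yaw 7.61 grip 0.497 0.0 F [-1.2 -0.9 -0.9] t 42.1
716.9,57,320,7.6 -> [174.5, -0.0, -3.1] twist 0.0 len 174 rows 5
716.9,57,206,7.6 -> [0.0, 0.0, 114.0] twist 0.0 len 114 rows 3
```

```bash

python3 -m creep '[[[40,0,0],0],[[80,0,0],0],[[120,0,0],0],[[155,0,0],0],[[162,0,0],0]]' 0.25 20 | grep -E 'pos|ft'
python3 -m creep '[[[0,0,30],0],[[0,0,60],0],[[0,0,90],0],[[0,0,97],0],[[0,0,97],0]]' | grep -E 'pos|ft|width'
python3 -m creep '[[[0,0,0],0],[[0,0,0],0]]' | grep -E 'pos|ft|width'
python3 -m creep '[[[-10,0,0],0],[[-20,0,0],0],[[-30,0,0],0],[[-40,0,0],0],[[-50,0,0],0]]' | grep -E 'pos|ft|width'
python3 bar.py
```

```text
position: [0.7077, 0.0561, 0.3128]
ft_force: [1.2, -0.1, -1.1]
position: [0.7032, 0.0552, 0.2172]
ft_force: [-0.0, -1.0, 0.1]
grip_width: 0.249
position: [0.7057, 0.0555, 0.2234]
ft_force: [0.2, -0.3, 0.1]
grip_width: 0.246
position: [0.6565, 0.049, 0.2243]
ft_force: [2.2, 1.2, 1.3]
grip_width: 0.253
bar 45 [ 99.7   9.2 170.5] [[95.9, -10.8, 165.0], [109.8, 26.5, 174.8]]
```

```bash

python3 -m creep '[[[-8,0,1],0],[[-16,0,4],0],[[-24,0,8],0],[[-30,0,12],0],[[-30,0,12],0]]' | grep -E 'pos|ft|width'
python3 -m creep '[[[-5,0,4],0],[[-10,0,8],0],[[-15,0,13],0],[[-15,0,13],0],[[-15,0,13],0]]' | grep -E 'pos|ft|width'
python3 bar.py;python3 plan.py
```

```text
position: [0.625, 0.0446, 0.2091]
ft_force: [-0.2, 1.1, -0.7]
grip_width: 0.249
position: [0.6103, 0.0427, 0.1955]
ft_force: [0.1, -0.6, 0.2]
grip_width: 0.249
bar 50 [ 53.2   7.1 148. ] [[48.1, -42.3, 139.9], [62.4, 25.4, 183.7]]
at [610.6  42.7 195.9] yaw 7.61 grip 0.251 0.0 F [-0.   0.3 -0.8] t 44.5
```

```bash

python3 -m creep '[[[3,0,-20],0],[[3,0,-55],0],[[-20,0,-55],0],[[-25,0,-55],0],[[-25,0,-55],0]]' | grep -E 'pos|ft|width'
python3 -m creep '[[[0,0,15],0],[[0,0,30],0],[[-1,0,42],0],[[-2,0,54],0],[[-2,0,54],0]]' 0.15 | grep -E 'pos|ft|width'
python3 bar.py;python3 plan.py
```

```text
position: [0.5854, 0.0393, 0.2514]
ft_force: [0.4, 0.2, -1.0]
grip_width: 0.256
position: [0.583, 0.0391, 0.1939]
ft_force: [0.5, 0.3, -0.9]
grip_width: 0.153
bar 15 [ 38.   18.  120.9] [[35.7, -6.5, 117.8], [42.8, 25.7, 123.9]]
at [583.6  39.2 195.4] yaw 7.61 grip 0.146 0.0 F [ 0.2  0.4 -0.6] t 45.4
```

```bash

python3 -m creep '[[[0,0,3],0],[[0,0,6],0],[[0,0,9],0],[[0,0,10],0]]' | grep -E 'pos|ft'
python3 -m creep '[[[0,0,1.5],0],[[0,0,3],0],[[0,0,4],0],[[0,0,4],0]]' | grep -E 'pos|ft'
python3 bar.py
```

```text
position: [0.5842, 0.0393, 0.1871]
ft_force: [-0.8, -0.3, 1.5]
position: [0.584, 0.0393, 0.183]
ft_force: [0.4, 0.0, -0.4]
bar 23 [ 36.7  11.9 110.7] [[34.8, -11.2, 107.1], [42.3, 23.2, 113.1]]
```

```bash

python3 -m creep '[[[0,0,1],0],[[0,0,2],0],[[0,0,3],0],[[0,0,3],0]]' | grep -E 'pos|ft'
python3 -m creep '[[[0,0,1],0],[[0,0,2],0],[[0,0,2],0]]' | grep -E 'pos|ft'
python3 bar.py
```

```text
position: [0.5843, 0.0393, 0.1816]
ft_force: [-5.8, -1.5, 12.2]
position: [0.5843, 0.0393, 0.1811]
ft_force: [-11.6, -1.6, 27.0]
bar 21 [ 36.4   5.6 109.6] [[33.4, -11.7, 106.9], [40.5, 24.5, 113.3]]
```

The clamp has reached a firm stop (27 N). I retract and check.

```bash

python3 -m creep '[[[0,0,-15],0],[[0,0,-50],0],[[0,0,-90],0],[[0,0,-130],0],[[0,0,-150],0]]' | grep -E 'pos|ft'
python3 -m creep '[[[-40,0,-20],0],[[-70,0,-20],0],[[-70,0,-20],0],[[-70,0,-20],0]]' | grep -E 'pos|ft'
python3 bar.py; python3 flat.py
python3 - <<'E'
from h import *
c=snap('wrist'); s=snap('side')
a=cv2.resize(s['pixels'][150:250,240:380,::-1],(560,400),interpolation=cv2.INTER_CUBIC)
w=c['pixels'][0:400,180:420,::-1]
cv2.imwrite('pics/fin.png',np.hstack([a,w]))
E
```

```text
position: [0.5849, 0.0394, 0.3334]
ft_force: [0.7, 0.1, 1.1]
position: [0.5139, 0.0297, 0.3489]
ft_force: [0.2, 0.4, 0.1]
bar 24 [ 36.8   8.3 110.8] [[34.1, -14.8, 107.5], [39.7, 25.2, 113.6]]
side plane [-4.0000e-03 -3.0000e-03  9.2286e+01] 400 x [-52.4  82.9] y [-38.7  41.3]
top 0
```

View pics/fin.png

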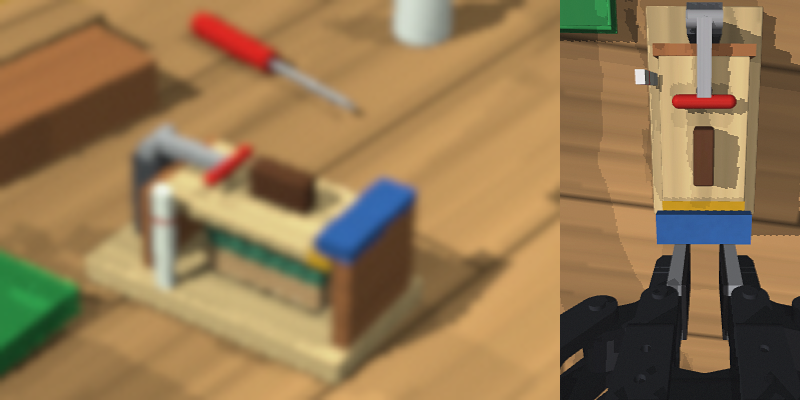

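The clamp arm is level with its red bar at (704,102). The plate is flat with its yellow edge under the lip at (704,206), and the stack is intact. I'm handing in.

```bash
python3 -c "
from workcell import manip
print(manip.hand_in())"
```

```text
the job is handed in; nothing more can be done
None
```

The job is handed in: the one thick board and all four slats are stacked to the red line, the plate is hooked under the lip and lies flat on the stack, and the clamp is fully down; hand-in returned no verdict.

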